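# Load a membrane coupon into its sled and the sled into the scanner

## Robot

A 6-joint arm with a two-finger parallel gripper is mounted at the origin on the work surface. World frame = base frame: x ahead of the robot, y to its left, z up, the work surface at z = 0. Lengths are in m, angles in rad, forces in N, time in s.
With the tool pointing down it reaches from about 0.35 to 0.875 m from the base axis. Payload 4.2 kg.
Tool frame: the origin (TCP) lies midway between the tips of the shut fingers; the grasp point (between the pads) lies 19 mm behind it (manip.grip_depth is the distance from the TCP to the grasp point, in m); z points along the fingers, y is the line along which they close (so a half turn about z gives the same grasp; the last joint's range is limited). The gripper opens to 85 mm and grips with 20 to 120 N. Pads are 22 mm wide; open, the fingers measure 114 mm over their backs; the gripper's body (76 mm by 85 mm) begins 54 mm behind the grasp point. The pads swing forward as they close: fully open they stand 13 mm farther back than shut.
Start: joints at [1.545, 0.385, 0.008, 0, -1.194, -0.259], TCP at [0.176, 0.6, 0.231] pointing down, gripper open.
Joint ranges: [-3.14, 3.14], [-1.21, 2.06], [-1.07, 1.41], [-3.16, 2.05], [-2.99, -0.16], [-3.1, 3.1]. Speed limits (rad/s): [2.79, 2.79, 3.14, 3.14, 3.14, 3.14].

## Interface

Orientations are given as a unit quaternion [w, x, y, z].
In Python, from workcell import manip gives the robot as it stands. The module is installed in compiled form; this text tells all that it offers.
- The arm moves only by the shell command python3 -m pendant 'ROWS' [FORCE]. ROWS is JSON, a list of rows, each an object of numbers: "dx", "dy", "dz": the shift along the tool's x, y, z in cm; "twist": the turn about the tool's z in rad; "jaw": the closure in counts, from 0 (fully open) to 255 (shut). A call has exactly 5 rows; each row is the pose to reach, as a shift and turn from the pose commanded when the call began, along the tool's axes at that moment; what a row does not reach only later rows make up. A row lasts 1/12 s, in which the tool goes at most 41.7 mm and 7.16 degrees, less where a joint would pass 70% of its speed; a pose out of reach is approached as far as the arm can. A call with a gripper value outside its range is refused whole. The fingers move at their own pace and stop on an object; FORCE is the grip in N (left out, the last holds). Time passes only in rows, so rows that repeat a pose let the fingers close, or fill a call up. It gives the time, the measured TCP pose, the force, the opening and the grip force at its end, in the units of the state.
- manip.state(): the state, without advancing time (a new reading comes with each control period).
- manip.camera(name): name is "side" or "top" or "wrist"; returns (picture, depth): 384x512x3 uint8, red, green, blue; 384x512 float32, m along the optical axis (not along the pixel's ray), 0 where there is no reading.
- manip.camera_model(name): a dict with "camera_matrix" (3x3 intrinsics, pixels), "R" (3x3) and "t" (3): a world point X has camera coordinates R X + t. Camera axes: x right, y down, z forward; pixel columns grow to the right and rows downward; lengths in m; the calibration is good to about 2 mm. A picture is of the moment at which its call begins: read the wrist's pose just before it. camera_model takes no time and is no camera call; for the wrist camera it gives the pose at the moment of the call.
- manip.close_job(): hands the job in; it is judged then, once.
The state is a dict: "clock": time; "qpos": joint angles; "joint_velocities": joint speeds; "joint_efforts": joint torques, N m; "tcp_pos": TCP position; "eef_rot": TCP orientation; "ft_force": force on the tool from outside, world axes, zero at the start; "wrist_torque": the same for the moment, N m; "gripper_width": opening from 0.0 (shut) to 1.0 (fully open); "grasp_force": force on a finger pad.
Only numpy, scipy, OpenCV 4.12 (cv2) and the standard library are available. Lean on these libraries where they do the work, as an engineer would, in place of code of your own. Each camera call takes 0.05 s, during which the arm holds its last target. There are 200 camera calls.

## Task

Fold the scanner's blue two-panel cover fully aside (the yellow roller at its fold is the place to push) and leave it folded. Put the red-tabbed coupon flat down into the pocket of the blue sled while the sled still lies on the bench, then lift the loaded sled (its black fin is the handle) and slide it down the sloping stage, under the two lips, fully home against the lower stop, and let go. Leave the other coupons, the small jar and the bottle where they are.

Things in the scene. Friction and masses are not known exactly. Their poses are not given: they have to be found in the camera images.
- red_mid (a point): Coupon to be loaded, on the tray: white base plate 44 (x) x 34 (y) x 8 mm with copper film and, standing on it, a red grip tab 24 (x) x 10 (y) x 32 mm; 40 mm tall in all, about 35 g. Point: centre, 20 mm above its underside; z up, x along its length. Either way round fits the pocket.
- grey_mid (a point): Spare coupon of the same shape with a grey tab, on the tray; leave it. Point as for the red one.
- green_mid (a point): Spare coupon of the same shape with a green tab, on the tray; leave it. Point as for the red one.
- jar_mid (a point): Small white jar with a blue cap, 40 mm diameter, 50 mm tall, loose on the tray; leave it. Point: centre, 25 mm up.
- bottle_mid (a point): Amber bottle with a blue cap, 64 mm diameter, 170 mm tall, standing loose on the bench beyond the sled; leave it. Point: centre, 85 mm up.
- carrier_pocket (a point): Blue sled, loose on the bench, about 140 g: plate 112 (x) x 64 (y) x 6 mm with an aluminium-walled pocket, inside 50 (x) x 40 (y) mm, walls 3 mm thick, 9 mm high. Point: centre of the pocket's floor = plate top, 6 mm above the underside, 28 mm in -x from the plate's centre. x runs from pocket to fin, z up. A coupon is in when its underside rests on this floor, its length along x.
- carrier_grip (a point): Where to hold the sled: in the fin, 44 mm above the sled's underside, 66 mm in +x from the pocket's centre. The fin is 12 (x) x 36 (y) mm and rises from the plate's top (6 mm) to 54 mm above the underside; grip it across its 12 mm thickness (along x). Same axes as carrier_pocket.
- stage: Grey sloping stage of the fixed white scanner, 190 (x) x 165 (y) mm. Origin: centre of its surface, 65 mm above the bench. x points up the slope (25 degrees from level, rising away from the robot), z square to the surface, y across. Lay the sled flat on it above the lips (plate centre near x = +40 mm, y 0, fin uphill), then slide it down, -x, to the stop.
- home (a point): Where carrier_pocket's point comes when the sled is fully home: x -62, y 0, z 6 mm in the stage's frame, whose axes it shares.
- cover (a joint): Bifold cover over the lower stage: angle a of its first panel from flat, rad; 0 = flat shut, 1.53 = fully folded. Two blue panels, each 60 mm wide, 4 thick, 106 long (stage x -89 to +17). It starts half tented (0.55 to 0.95); friction of about 0.05 N m at the hinge holds it where it is left.
- cover_bar (a point): Centre of the yellow round bar along the fold: a roller that turns freely on the fold's axis, 18 mm diameter, 70 mm long along stage x (stage x -36; fold y and z as given under cover_hinge). Push it to stage +y, rising with it, and both panels collapse together against the hinge side. Axes turn with the first panel.
- tray: Fixed orange tray, 200 x 200 mm inside, its floor 6 mm above the bench, rim 10 mm high, 212 mm overall. Origin: centre of its underside. On it stand the red, grey and green coupons and the jar, in any order, at least 80 mm apart. Tray and scanner may change sides.
- lips (a point): Mid-way between the upper ends of the two lips, at surface level (stage x -40, y 0, z 0; stage axes). In the stage frame (mm): guides with inner faces at y = +-34, 14 high, x -90 to -20, flaring outward from x -20 to +4; lips on them reach in to y = +-26 for x -85 to -40, underside 10 above the surface; stop wall x -96 to -90, 24 high, full width.
- cover_hinge (a point): Mid-point of the first panel's hinge line, stage x -36, y 65.5, z 24 mm (stage axes), on a wall 24 mm high (y 66 to 74). The first panel reaches from here to -y, rising to the fold at y = 65.5 - 60 cos a, z = 24 + 60 sin a; the second falls from the fold to -y at the same slope, its free edge kept at z = 24 by the track.
Things that resemble listed ones, but are neither listed nor needed, are in the scene too. Of the things that look like the part that bears stage, the larger one is meant.

How it is judged:
On the way, in this order (a step that is already met when the one before it is completed fails the run):
1. the red coupon lies in the pocket of the sled, the sled flat on the bench (x of red_mid in the frame of carrier_pocket between -0.005 and 0.005 m and y of red_mid in the frame of carrier_pocket between -0.005 and 0.005 m and z of red_mid in the frame of carrier_pocket below 0.0235 m and angle between carrier_pocket's own z axis and vertical below 0.1 rad and height (world z) of carrier_pocket below 0.012 m and angle between each of red_mid, red_mid, red_mid, red_mid, red_mid, red_mid, red_mid, red_mid's own z axis and vertical below 0.15 rad), for 0.2 s.
2. the sled is lifted off the bench with the coupon in it (height (world z) of carrier_pocket above 0.045 m and distance between red_mid and carrier_pocket below 0.026 m), for 0.2 s.
At the end, for the whole second after the job is handed in: The sled lies flat on the stage, its pocket's point within 5 mm (3 mm square to the surface) of home, uphill fin, at most 0.06 rad off the slope; the red coupon is down in its pocket (within 5 mm of centre, at most 3.5 mm high); the cover is folded beyond 1.25 rad and still; everything released (x of carrier_pocket in the frame of home between -0.005 and 0.005 m and y of carrier_pocket in the frame of home between -0.005 and 0.005 m and z of carrier_pocket in the frame of home between -0.003 and 0.003 m and angle between the z axis of carrier_pocket and the z axis of home, either way round below 0.06 rad and x of red_mid in the frame of carrier_pocket between -0.005 and 0.005 m and y of red_mid in the frame of carrier_pocket between -0.005 and 0.005 m and z of red_mid in the frame of carrier_pocket below 0.0235 m and value of joint cover above 1.25 rad and velocity of joint cover between -0.05 and 0.05 rad/s); the robot touches nothing.
It fails at once if a spare coupon, the jar or the bottle is shifted by more than 25 mm (distance of any of grey_mid, green_mid, jar_mid, bottle_mid from where it was at the start of the episode above 0.025 m).
It fails at once if the bottle or the jar is tipped by more than 0.5 rad (angle between any of bottle_mid, jar_mid's own z axis and vertical above 0.5 rad).
It also fails if it takes over 72 s, if anything falls off the work surface, if the arm or the gripper's body presses on something with over 40 N, if the wrist force passes 120 N, or if a joint passes its speed limit or range.

## Working session

There is one attempt and no reset: what is moved stays moved. The work goes in short steps, Python scripts to look and compute and a shell command to move; the robot and the scene stay as the last step left them, time stands still between calls to the robot, and variables do not carry over. Pictures are saved under pics/ and viewed, at most 10 in all, crops included, and the job is handed in when it is done.

```bash
mkdir -p pics; ls; cat > h.py <<'E'
import numpy as np, cv2
from workcell import manip
def grab(n):
    m=manip.camera_model(n); p,d=manip.camera(n); return p,d,m
def world(d,m):
    K=np.array(m["camera_matrix"]);R=np.array(m["R"]);t=np.array(m["t"])
    v,u=np.mgrid[:d.shape[0],:d.shape[1]]
    c=np.stack([(u-K[0,2])/K[0,0]*d,(v-K[1,2])/K[1,1]*d,d],-1)
    return (c-t)@R
E
python3 - <<'E'
from h import *
s=manip.state();print(s)
out=[]
for n in("top","side"):
    p,d,m=grab(n);np.savez(f"{n}.npz",p=p,d=d,w=world(d,m));out.append(p);print(n,m)
    cv2.imwrite(f"pics/{n}0.png",cv2.resize(p[:,:,::-1],(768,576)))
E
```

```text
pics
{'clock': 0.0, 'qpos': array([ 1.54458914e+00,  3.85547820e-01,  6.62236958e-03, -5.14129902e-04,
       -1.19398098e+00, -2.58590227e-01]), 'joint_velocities': array([-0.00049312,  0.0006642 , -0.00010591, -0.00140434, -0.00106932,
        0.0004937 ]), 'joint_efforts': array([-1.21821549e-04, -3.92291629e+01,  1.88399881e+01,  4.18630645e+00,
       -4.67313934e-03, -7.59565125e-06]), 'tcp_pos': array([0.17542126, 0.59926922, 0.23022325]), 'eef_rot': array([ 1.07563827e-03,  9.89864381e-01, -1.42011748e-01, -1.15006069e-04]), 'ft_force': array([-0.50277587,  0.55273198, -0.49353506]), 'wrist_torque': array([ 0.06656035,  0.01439633, -0.04634166]), 'grasp_force': 0.0, 'gripper_width': 0.9967181015143064}
top {'camera_matrix': array([[362.62227635,   0.        , 256.75813382],
       [  0.        , 362.62227635, 188.59938682],
       [  0.        ,   0.        ,   1.        ]]), 'R': array([[-0.0053599 , -0.99996172,  0.00691549],
       [-0.99520804,  0.00465896, -0.09766907],
       [ 0.09763311, -0.00740585, -0.99519492]]), 't': array([-0.06456977,  0.61611871,  1.02629048])}
side {'camera_matrix': array([[424.88163003,   0.        , 254.44438947],
       [  0.        , 424.88163003, 197.29230343],
       [  0.        ,   0.        ,   1.        ]]), 'R': array([[-0.87740436, -0.47936842,  0.01917055],
       [-0.36699517,  0.64491472, -0.67037269],
       [ 0.30899213, -0.59522342, -0.74177688]]), 't': array([0.47688916, 0.34437262, 0.96113252])}
```

View pics/top0.png

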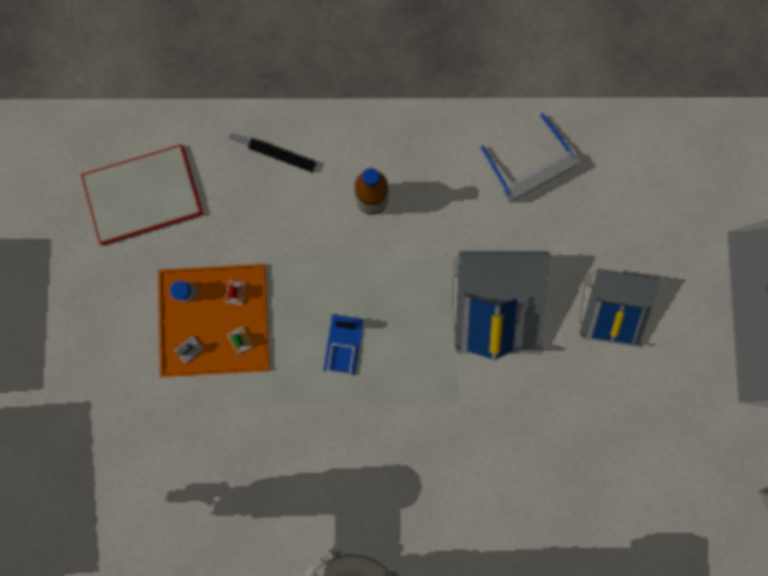

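View pics/side0.png

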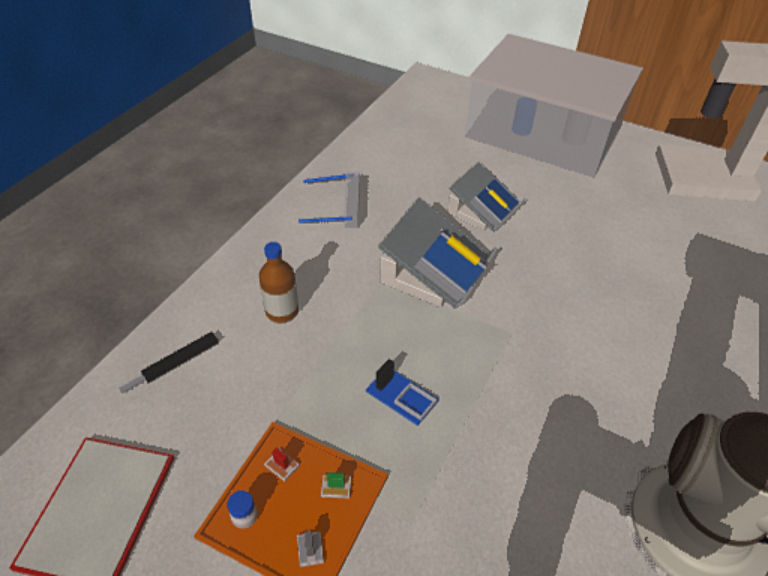

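Top view (768x576 pixels): the tray is at left (215,320), with the red coupon at (236,292), green (240,340), grey (188,349) and the jar (181,291). The sled is at (344,345), fin (346,323) toward world +x, and the bottle at (371,190). The larger scanner is at (503,302) with its roller at (496,333). A smaller look-alike sits at (620,308).

```bash
python3 - <<'E'
from h import *
def rect(w,mask,n):
    P=w[mask]; 
    if len(P)<5: print(n,len(P));return
    (c,s,a)=cv2.minAreaRect((P[:,:2]*1000).astype(np.float32))
    print(n,len(P),'c',np.round(c,1),'size',np.round(s,1),'ang',round(a,1),'z',np.round(np.percentile(P[:,2],[5,50,95])*1000,1),'mean',np.round(P.mean(0)*1000,1))
for n in("top","side"):
    z=np.load(n+".npz");p,d,w=z["p"],z["d"],z["w"]
    hsv=cv2.cvtColor(p,cv2.COLOR_RGB2HSV);H,S,V=hsv[...,0],hsv[...,1],hsv[...,2]
    X,Y,Z=w[...,0],w[...,1],w[...,2]
    ok=d>0
    sat=(S>110)
    print(n,'bench z',np.median(Z[ok&(abs(X-.45)<.05)&(abs(Y)<.1)]))
    tray=ok&(X>.3)&(X<.75)&(Y>.2)&(Y<.6)
    org=tray&(H>5)&(H<18)&(S>150); rect(w,org,'tray')
    rect(w,tray&((H<4)|(H>170))&sat&(Z>.03),'red')
    rect(w,tray&(H>50)&(H<80)&sat&(Z>.03),'green')
    rect(w,tray&(H>100)&(H<130)&sat,'jarcap')
    rect(w,tray&(S<90)&(Z>.02)&(Z<.06),'white bits')
    sl=ok&(X>.35)&(X<.68)&(Y>-.1)&(Y<.15)
    rect(w,sl&(H>100)&(H<130)&sat&(Z<.03),'sled')
    rect(w,sl&(Z>.04),'fin')
    sc=ok&(X>.35)&(X<.75)&(Y<-.15)&(Y>-.42)
    rect(w,sc&(Z>.02),'scanner')
    rect(w,sc&(H>20)&(H<35)&sat,'roller')
    blue=sc&(H>100)&(H<130)&sat; rect(w,blue,'panels')
    g=sc&(S<60)&(Z>.07)&(X>.60)
    P=w[g];c=P.mean(0);u,s,vt=np.linalg.svd(P-c,full_matrices=False);print('plane',c,vt[2]*np.sign(vt[2][2]),s/len(P)**.5)
    rect(w,g,'stageupper')
E
```

```text
top bench z 0.0017523486983728972
tray 3527 c [546.8 287.6] size [211.2 180.1] ang 1.9 z [ 3.3  6.7 11. ] mean [546.2 290.3   7. ]
red 26 c [600.4 226.4] size [ 7.  18.4] ang 88.0 z [31.5 45.4 49.6] mean [600.3 225.8  43.3]
green 29 c [507.3 216.4] size [19.9  8.3] ang 28.4 z [32.2 45.7 48.9] mean [507.9 215.2  44. ]
jarcap 127 c [601.3 321.1] size [31.9 31.6] ang 85.8 z [48.  56.1 59.3] mean [601.5 320.1  55.6]
white bits 106 c [555.2 276.7] size [138.8 116.2] ang 6.0 z [23.  32.8 48.5] mean [542.9 309.1  35.5]
sled 629 c [498.6  15.4] size [ 62.4 108.3] ang 81.3 z [3.2 6.5 9.8] mean [498.8  15.3   6.5]
fin 54 c [535.7  10.9] size [35.  11.6] ang 80.4 z [50.7 54.5 57.2] mean [535.5  10.6  54.2]
scanner 4174 c [ 568.5 -282.6] size [166.4 200.2] ang 89.3 z [ 36.5  82.9 112.4] mean [ 575.3 -277.    80.2]
roller 179 c [ 515.6 -264.3] size [21.7 66.7] ang 89.1 z [ 97.  112.7 128.1] mean [ 516.5 -262.3  113. ]
panels 794 c [ 528.  -262.5] size [ 84.6 103. ] ang 89.2 z [ 65.7  90.8 118.3] mean [ 530.4 -256.2   91.1]
plane [ 0.63363081 -0.28163785  0.09105239] [-0.40075081  0.00876443  0.91
[... 712 characters left out ...]
11.5] ang 80.3 z [3.1 6.1 9.1] mean [495.4  20.8   6. ]
fin 90 c [532.6  11.9] size [38.5 13.6] ang 80.0 z [42.5 52.5 56.4] mean [531.9  12.5  51.2]
scanner 3257 c [ 565.5 -281.9] size [171.9 195.7] ang 88.9 z [ 27.3  79.5 110.9] mean [ 572.3 -253.5   75. ]
roller 154 c [ 523.7 -294.7] size [ 64.5 100.9] ang 14.0 z [ 94.  111.6 126. ] mean [ 514.5 -260.5  110.6]
panels 641 c [ 545.4 -250.2] size [ 81.5 136.8] ang 62.0 z [ 64.4  89.5 115.9] mean [ 524.6 -238.5   89.8]
plane [ 0.63110097 -0.27413088  0.08984993] [-0.41411484  0.02419855  0.90990292] [0.05017138 0.01928553 0.00395366]
stageupper 1012 c [ 630.6 -282.7] size [167.5  64.6] ang 88.6 z [ 76.   89.7 103.4] mean [ 631.1 -274.1   89.8]
```

```bash
cat >> h.py <<'E'
def tool():
    from scipy.spatial.transform import Rotation as Ro
    s=manip.state();q=s["eef_rot"];return s["tcp_pos"],Ro.from_quat([q[1],q[2],q[3],q[0]]).as_matrix(),s
def go(target,yaw=None,z=None):
    "print shift in cm in tool axes (and twist) to bring TCP to world target (m), tool x at world yaw (deg)"
    p,R,s=tool();d=R.T@(np.array(target)-p)*100
    phi=np.degrees(np.arctan2(R[1,0],R[0,0]));tw=None
    if yaw is not None: tw=-np.radians((yaw-phi+180)%360-180)
    print('pos',p.round(4),'phi',round(phi,1),'shift cm',d.round(2),'twist',tw,'t',round(s['clock'],2),'F',s['ft_force'].round(1),'w',round(s['gripper_width'],3),'g',round(s['grasp_force'],1))
E
python3 - <<'E'
from h import *
p,R,s=tool();m=manip.camera_model("wrist")
c=-m["R"].T@m["t"];print('cam in tool',R.T@(c-p),'\naxes in tool\n',R.T@m["R"].T, m["camera_matrix"])
go([.57,.21,.23],-8)
E
python3 -m pendant '[{"dx":4,"dy":2},{"dx":8,"dy":4},{"dx":12,"dy":6},{"dx":15.5,"dy":7.5},{"dx":19,"dy":9}]'
```

```text
cam in tool [ 0.07340221 -0.00061314 -0.14249558] 
axes in tool
 [[ 2.64450608e-04 -9.56836548e-01 -2.90626479e-01]
 [ 9.99999324e-01 -7.60301587e-05  1.16024825e-03]
 [-1.13226431e-03 -2.90626590e-01  9.56835881e-01]] [[334.9425064    0.         250.22336514]
 [  0.         334.9425064  193.71487976]
 [  0.           0.           1.        ]]
pos [0.1755 0.5993 0.2303] phi -16.3 shift cm [48.81 26.27  0.09] twist -0.145360073868823 t 0.1 F [-0.2  0.7 -0.4] w 1.0 g 0.0invalid input at $[0]: expected keys dx, dy, dz, twist, jaw
```

```bash
python3 -m pendant '[{"dx":3.5,"dy":2,"dz":0,"twist":0,"jaw":0},{"dx":7,"dy":4,"dz":0,"twist":0,"jaw":0},{"dx":10.5,"dy":6,"dz":0,"twist":-0.05,"jaw":0},{"dx":14,"dy":7.5,"dz":0,"twist":-0.1,"jaw":0},{"dx":17.5,"dy":9.5,"dz":0,"twist":-0.14,"jaw":0}]' 60; python3 -c "
from h import *;go([.57,.21,.23],-8)"
```

```text
clock: 0.52
tcp_pos: [0.3177, 0.4583, 0.2309]
eef_rot: [0.0, 0.997, -0.071, -0.0]
ft_force: [0.8, 0.8, -0.2]
gripper_width: 1.0
grasp_force: 0.0
pos [0.3177 0.4583 0.2309] phi -8.1 shift cm [28.48 21.02  0.1 ] twist -0.002048554728376349 t 0.52 F [ 0.8  0.8 -0.2] w 1.0 g 0.0
```

```bash
python3 -m pendant '[{"dx":3.2,"dy":2.3,"dz":0,"twist":0,"jaw":0},{"dx":6.4,"dy":4.6,"dz":0,"twist":0,"jaw":0},{"dx":9.6,"dy":6.9,"dz":0,"twist":0,"jaw":0},{"dx":12.8,"dy":9.2,"dz":0,"twist":0,"jaw":0},{"dx":16,"dy":11.5,"dz":0,"twist":0,"jaw":0}]'; python3 -m pendant '[{"dx":3,"dy":2.3,"dz":0,"twist":0,"jaw":0},{"dx":6,"dy":4.6,"dz":0,"twist":0,"jaw":0},{"dx":9,"dy":6.9,"dz":0,"twist":0,"jaw":0},{"dx":10.2,"dy":8,"dz":0,"twist":0,"jaw":0},{"dx":10.2,"dy":8,"dz":0,"twist":0,"jaw":0}]'; python3 - <<'E'
from h import *
go([.57,.21,.23],-8)
p,d,m=grab("wrist");w=world(d,m);np.savez("w1.npz",p=p,d=d,w=w);cv2.imwrite("pics/w1.png",p[:,:,::-1])
hsv=cv2.cvtColor(p,cv2.COLOR_RGB2HSV);H,S=hsv[...,0],hsv[...,1]
def r(mask,n):
    P=w[mask];c,s,a=cv2.minAreaRect((P[:,:2]*1000).astype(np.float32));print(n,len(P),np.round(c,1),np.round(s,1),round(a,1),np.round(np.percentile(P[:,2],[5,50,95])*1000,1))
red=((H<4)|(H>170))&(S>110)&(d>0)
r(red&(w[...,2]>.044),'redtop');r(red,'red')
near=(np.hypot(w[...,0]-.6,w[...,1]-.228)<.04)&(d>0)
r(near&(S<90)&(w[...,2]>.009)&(w[...,2]<.025),'plate')
E
```

```text
clock: 0.93
tcp_pos: [0.4594, 0.3209, 0.231]
eef_rot: [0.0, 0.997, -0.072, -0.0]
ft_force: [-0.0, 0.7, 0.0]
gripper_width: 0.997
grasp_force: 0.0
clock: 1.35
tcp_pos: [0.5496, 0.2257, 0.2303]
eef_rot: [0.001, 0.997, -0.075, -0.001]
ft_force: [-0.0, 0.4, -0.7]
gripper_width: 1.001
grasp_force: 0.0
pos [0.5496 0.2257 0.2303] phi -8.6 shift cm [2.25 1.25 0.03] twist -0.010067721085256486 t 1.35 F [-0.   0.4 -0.7] w 1.001 g 0.0
redtop 218 [585.3 238.7] [176.5  54.5] 81.8 [ 44.7  45.8 307.1]
red 1042 [618.8 315.4] [336.3 103.6] 51.5 [ 1.6 11.  46.5]
plate 296 [599.8 227.6] [33.  42.1] 81.8 [12.6 13.8 15.1]
```

View pics/w1.png

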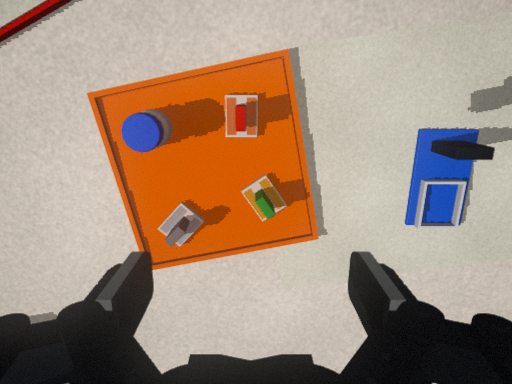

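The red coupon is at (241,116), aligned with the tool. Plate measured centre (599.8, 227.6), 33x42 mm at yaw -8.2°, which matches the given size. The sled is at right (440,180).

```bash
python3 - <<'E'
from h import *
z=np.load("w1.npz");p,d,w=z["p"],z["d"],z["w"]
hsv=cv2.cvtColor(p,cv2.COLOR_RGB2HSV);H,S=hsv[...,0],hsv[...,1]
def r(mask,n):
    P=w[mask];c,s,a=cv2.minAreaRect((P[:,:2]*1000).astype(np.float32));print(n,len(P),np.round(c,1),np.round(s,1),round(a,1),np.round(np.percentile(P[:,2],[5,50,95])*1000,1))
sl=(d>0)&(w[...,0]>.42)&(w[...,0]<.58)&(abs(w[...,1]-.015)<.06)
r(sl&(H>100)&(H<130)&(S>110)&(w[...,2]<.02),'sled')
r(sl&(w[...,2]>.05),'fintop'); r(sl&(w[...,2]>.012)&(w[...,2]<.022)&(S<90)&(w[...,0]<.51),'pocketwall')
go([.600,.2276,.12],-8.2)
E
```

```text
sled 4009 [496.9  15.1] [ 65.3 111.3] 81.3 [4.5 6.  7.3]
fintop 506 [534.5   9.8] [36.5 12.4] 81.3 [51.9 53.9 55.2]
pocketwall 598 [469.4  19.4] [47.4 56.7] 81.2 [12.7 14.8 16.2]
pos [0.5486 0.227  0.2304] phi -8.5 shift cm [ 5.09 -0.83 11.03] twist -0.005237435605915957 t 1.4 F [-0.5  0.5 -0.3] w 1.001 g 0.0
```

```bash
python3 -m pendant '[{"dx":2.5,"dy":0.3,"dz":3,"twist":0,"jaw":100},{"dx":4.95,"dy":0.55,"dz":6,"twist":0,"jaw":100},{"dx":4.95,"dy":0.55,"dz":9,"twist":-0.005,"jaw":100},{"dx":4.95,"dy":0.55,"dz":12,"twist":-0.005,"jaw":100},{"dx":4.95,"dy":0.55,"dz":12,"twist":-0.005,"jaw":100}]'; python3 -c "
from h import *;go([.600,.2276,.021],-8.2)"
```

```text
clock: 1.82
tcp_pos: [0.5914, 0.2148, 0.104]
eef_rot: [0.003, 0.998, -0.07, -0.006]
ft_force: [-0.9, -0.8, -1.1]
gripper_width: 0.61
grasp_force: 0.0
pos [0.5914 0.2148 0.104 ] phi -8.1 shift cm [ 0.77 -1.45  8.28] twist 0.002425882227576287 t 1.82 F [-0.9 -0.8 -1.1] w 0.61 g 0.0
```

```bash
python3 -m pendant '[{"dx":0.4,"dy":-0.8,"dz":0,"twist":0,"jaw":100},{"dx":0.55,"dy":-1.4,"dz":0,"twist":0,"jaw":100},{"dx":0.55,"dy":-1.4,"dz":0,"twist":0,"jaw":100},{"dx":0.55,"dy":-1.4,"dz":0,"twist":0,"jaw":100},{"dx":0.55,"dy":-1.4,"dz":0,"twist":0,"jaw":100}]'; python3 -c "
from h import *;go([.600,.2276,.021],-8.2)"
```

```text
clock: 2.23
tcp_pos: [0.604, 0.2301, 0.1132]
eef_rot: [-0.001, 0.998, -0.069, 0.001]
ft_force: [0.1, -0.6, -0.1]
gripper_width: 0.607
grasp_force: 0.0
pos [0.604  0.2301 0.1132] phi -8.0 shift cm [-0.38  0.32  9.21] twist 0.004008719600706933 t 2.23 F [ 0.1 -0.6 -0.1] w 0.607 g 0.0
```

```bash
python3 -m pendant '[{"dx":-0.4,"dy":0.3,"dz":0,"twist":0,"jaw":100},{"dx":-0.4,"dy":0.3,"dz":2.5,"twist":0,"jaw":100},{"dx":-0.4,"dy":0.3,"dz":5,"twist":0,"jaw":100},{"dx":-0.4,"dy":0.3,"dz":6,"twist":0,"jaw":100},{"dx":-0.4,"dy":0.3,"dz":6,"twist":0,"jaw":100}]'; python3 -c "
from h import *;go([.600,.2276,.021],-8.2)"
```

```text
clock: 2.65
tcp_pos: [0.5971, 0.2254, 0.0488]
eef_rot: [0.002, 0.998, -0.07, -0.002]
ft_force: [-0.1, -0.6, -0.1]
gripper_width: 0.61
grasp_force: 0.0
pos [0.5971 0.2254 0.0488] phi -8.0 shift cm [ 0.26 -0.27  2.77] twist 0.002622095042742202 t 2.65 F [-0.1 -0.6 -0.1] w 0.61 g 0.0
```

```bash
python3 -m pendant '[{"dx":0,"dy":0,"dz":1,"twist":0,"jaw":100},{"dx":0,"dy":0,"dz":2,"twist":0,"jaw":100},{"dx":0,"dy":0,"dz":3,"twist":0,"jaw":100},{"dx":0,"dy":0,"dz":3,"twist":0,"jaw":100},{"dx":0,"dy":0,"dz":3,"twist":0,"jaw":100}]'; python3 -c "
from h import *;go([.600,.2276,.021],-8.2)"
```

```text
clock: 3.07
tcp_pos: [0.5989, 0.2266, 0.0207]
eef_rot: [0.0, 0.998, -0.07, -0.0]
ft_force: [-0.2, 0.5, 0.5]
gripper_width: 0.611
grasp_force: 0.0
pos [0.5989 0.2266 0.0207] phi -8.0 shift cm [ 0.09 -0.11 -0.03] twist 0.00332569935849171 t 3.07 F [-0.2  0.5  0.5] w 0.611 g 0.0
```

Good. Close and lift.

```bash
python3 -m pendant '[{"dx":0.05,"dy":-0.1,"dz":0,"twist":0,"jaw":255},{"dx":0.05,"dy":-0.1,"dz":0,"twist":0,"jaw":255},{"dx":0.05,"dy":-0.1,"dz":0,"twist":0,"jaw":255},{"dx":0.05,"dy":-0.1,"dz":0,"twist":0,"jaw":255},{"dx":0.05,"dy":-0.1,"dz":0,"twist":0,"jaw":255}]' 50;python3 -m pendant '[{"dx":0,"dy":0,"dz":0,"twist":0,"jaw":255},{"dx":0,"dy":0,"dz":-2,"twist":0,"jaw":255},{"dx":0,"dy":0,"dz":-4.5,"twist":0,"jaw":255},{"dx":0,"dy":0,"dz":-7,"twist":0,"jaw":255},{"dx":0,"dy":0,"dz":-7,"twist":0,"jaw":255}]'; python3 -c "
from h import *;go([.4694,.0194,.09],-8.75)"
```

```text
clock: 3.48
tcp_pos: [0.6002, 0.228, 0.022]
eef_rot: [-0.0, 0.998, -0.07, 0.001]
ft_force: [-0.6, 0.4, 1.5]
gripper_width: 0.106
grasp_force: 49.9
clock: 3.9
tcp_pos: [0.6028, 0.2292, 0.0969]
eef_rot: [-0.002, 0.998, -0.069, 0.004]
ft_force: [1.1, 0.4, 0.1]
gripper_width: 0.104
grasp_force: 49.6
pos [0.6028 0.2292 0.0969] phi -7.9 shift cm [-10.32  22.62   0.48] twist 0.01421932829348438 t 3.9 F [1.1 0.4 0.1] w 0.104 g 49.6
```

```bash
python3 -m pendant '[{"dx":-1.6,"dy":3.5,"dz":0,"twist":0,"jaw":255},{"dx":-3.2,"dy":7,"dz":0,"twist":0.01,"jaw":255},{"dx":-4.8,"dy":10.5,"dz":0,"twist":0.01,"jaw":255},{"dx":-6.4,"dy":14,"dz":0,"twist":0.01,"jaw":255},{"dx":-8,"dy":17.5,"dz":0,"twist":0.01,"jaw":255}]';python3 -m pendant '[{"dx":-1.3,"dy":3,"dz":0,"twist":0,"jaw":255},{"dx":-2.1,"dy":5,"dz":0,"twist":0,"jaw":255},{"dx":-2.1,"dy":5,"dz":0,"twist":0,"jaw":255},{"dx":-2.1,"dy":5,"dz":0,"twist":0,"jaw":255},{"dx":-2.1,"dy":5,"dz":0,"twist":0,"jaw":255}]'; python3 - <<'E'
from h import *
go([.4694,.0194,.09],-8.75)
p,d,m=grab("wrist");w=world(d,m);np.savez("w2.npz",p=p,d=d,w=w);cv2.imwrite("pics/w2.png",p[:,:,::-1])
hsv=cv2.cvtColor(p,cv2.COLOR_RGB2HSV);H,S=hsv[...,0],hsv[...,1]
def r(mask,n):
    P=w[mask]
    if len(P)<9: return print(n,len(P))
    c,s,a=cv2.minAreaRect((P[:,:2]*1000).astype(np.float32));print(n,len(P),np.round(c,1),np.round(s,1),round(a,1),np.round(np.percentile(P[:,2],[5,50,95])*1000,1))
sl=(d>0)&(w[...,0]>.40)&(w[...,0]<.58)&(abs(w[...,1]-.015)<.06)
r(sl&(H>100)&(H<130)&(S>110)&(w[...,2]<.02),'sled')
r(sl&(w[...,2]>.05)&(w[...,0]>.51)&(S<100)&(w[...,2]<.06),'fintop')
c=sl&(w[...,2]>.07)&(w[...,2]<.09); r(c,'coupon plate')
E
```

```text
clock: 4.32
tcp_pos: [0.4945, 0.0641, 0.0909]
eef_rot: [0.0, 0.997, -0.075, -0.0]
ft_force: [1.0, -0.3, -0.3]
gripper_width: 0.105
grasp_force: 49.6
clock: 4.73
tcp_pos: [0.4687, 0.0196, 0.0915]
eef_rot: [-0.0, 0.997, -0.075, 0.001]
ft_force: [0.6, -0.2, -0.3]
gripper_width: 0.107
grasp_force: 49.6
pos [0.4687 0.0196 0.0915] phi -8.6 shift cm [0.07 0.01 0.15] twist 0.0029560123268157694 t 4.73 F [ 0.6 -0.2 -0.3] w 0.107 g 49.6
sled 9836 [496.9  15.9] [ 64.4 111.4] 81.2 [4.8 5.9 7. ]
fintop 1261 [534.4   9.8] [35.5 11.2] 81.4 [52.7 53.8 54.8]
coupon plate 2551 [479.6  18.4] [34.1 22.7] 81.5 [79.7 83.6 85. ]
```

View pics/w2.png

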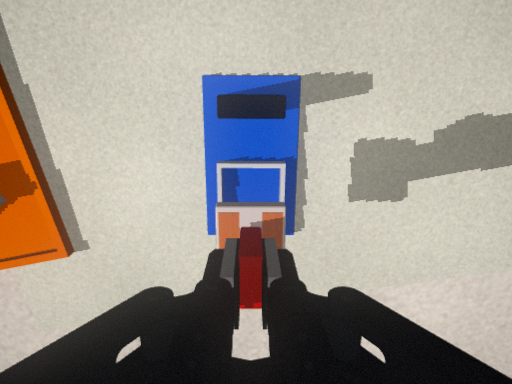

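The coupon (plate at (250,240)) hangs level behind the pocket (252,190) and is aligned with it. Measured offsets are about 1 mm, so I'll lower it.

```bash
python3 -m pendant '[{"dx":0.05,"dy":0,"dz":1.5,"twist":0,"jaw":255},{"dx":0.05,"dy":0,"dz":3,"twist":0,"jaw":255},{"dx":0.05,"dy":0,"dz":4.5,"twist":0,"jaw":255},{"dx":0.05,"dy":0,"dz":5,"twist":0,"jaw":255},{"dx":0.05,"dy":0,"dz":5,"twist":0,"jaw":255}]';python3 -m pendant '[{"dx":0,"dy":0,"dz":0,"twist":0,"jaw":255},{"dx":0,"dy":0,"dz":0.5,"twist":0,"jaw":255},{"dx":0,"dy":0,"dz":1,"twist":0,"jaw":255},{"dx":0,"dy":0,"dz":1.5,"twist":0,"jaw":255},{"dx":0,"dy":0,"dz":1.7,"twist":0,"jaw":255}]'; python3 -c "
from h import *;go([.4692,.0197,.022],-8.7)"
```

```text
clock: 5.2
tcp_pos: [0.4681, 0.0196, 0.04]
eef_rot: [0.001, 0.997, -0.074, -0.001]
ft_force: [-0.2, -1.6, -0.8]
gripper_width: 0.106
grasp_force: 49.6
clock: 5.62
tcp_pos: [0.4681, 0.0191, 0.0238]
eef_rot: [0.0, 0.997, -0.075, -0.0]
ft_force: [0.1, 0.5, -0.8]
gripper_width: 0.104
grasp_force: 49.6
pos [0.4681 0.0191 0.0238] phi -8.6 shift cm [ 0.1  -0.08  0.18] twist 0.0018844180039125288 t 5.62 F [ 0.1  0.5 -0.8] w 0.104 g 49.6
```

```bash
python3 -m pendant '[{"dx":0.1,"dy":-0.05,"dz":0.1,"twist":0,"jaw":255},{"dx":0.1,"dy":-0.05,"dz":0.15,"twist":0,"jaw":255},{"dx":0.1,"dy":-0.05,"dz":0.2,"twist":0,"jaw":255},{"dx":0.1,"dy":-0.05,"dz":0.2,"twist":0,"jaw":255},{"dx":0.1,"dy":-0.05,"dz":0.2,"twist":0,"jaw":255}]';python3 -m pendant '[{"dx":0,"dy":0,"dz":0,"twist":0,"jaw":150},{"dx":0,"dy":0,"dz":0,"twist":0,"jaw":150},{"dx":0,"dy":0,"dz":0,"twist":0,"jaw":150},{"dx":0,"dy":0,"dz":0,"twist":0,"jaw":150},{"dx":0,"dy":0,"dz":0,"twist":0,"jaw":150}]';python3 -m pendant '[{"dx":0,"dy":0,"dz":-3,"twist":0,"jaw":150},{"dx":0,"dy":0,"dz":-6,"twist":0,"jaw":150},{"dx":-3,"dy":0,"dz":-9,"twist":0,"jaw":150},{"dx":-5,"dy":0,"dz":-9,"twist":0,"jaw":150},{"dx":-5,"dy":0,"dz":-9,"twist":0,"jaw":150}]'; python3 - <<'E'
from h import *
go([.4694,.0194,.09],-8.75)
p,d,m=grab("wrist");w=world(d,m);np.savez("w3.npz",p=p,d=d,w=w);cv2.imwrite("pics/w3.png",p[:,:,::-1])
hsv=cv2.cvtColor(p,cv2.COLOR_RGB2HSV);H,S=hsv[...,0],hsv[...,1]
def r(mask,n):
    P=w[mask]
    if len(P)<9: return print(n,len(P))
    c,s,a=cv2.minAreaRect((P[:,:2]*1000).astype(np.float32));print(n,len(P),np.round(c,1),np.round(s,1),round(a,1),np.round(np.percentile(P[:,2],[5,50,95])*1000,1))
sl=(d>0)&(w[...,0]>.40)&(w[...,0]<.58)&(abs(w[...,1]-.015)<.06)
r(sl&(H>100)&(H<130)&(S>110)&(w[...,2]<.02),'sled')
r(sl&(w[...,2]>.05)&(w[...,0]>.51)&(S<100)&(w[...,2]<.06),'fintop')
r(sl&((H<4)|(H>170))&(S>110)&(w[...,2]>.043)&(w[...,2]<.06),'redtop')
E
```

```text
clock: 6.03
tcp_pos: [0.4696, 0.0196, 0.0224]
eef_rot: [-0.0, 0.997, -0.075, 0.0]
ft_force: [0.9, -0.1, -0.6]
gripper_width: 0.104
grasp_force: 49.6
clock: 6.45
tcp_pos: [0.4696, 0.0196, 0.0224]
eef_rot: [-0.0, 0.997, -0.075, 0.0]
ft_force: [-0.4, -0.2, -0.2]
gripper_width: 0.41
grasp_force: 0.0
clock: 6.87
tcp_pos: [0.4171, 0.0268, 0.1136]
eef_rot: [-0.001, 0.997, -0.075, 0.0]
ft_force: [-1.3, 0.4, -0.6]
gripper_width: 0.415
grasp_force: 0.0
pos [0.4171 0.0268 0.1136] phi -8.6 shift cm [ 5.28 -0.04  2.36] twist 0.0029083496797326453 t 6.87 F [-1.3  0.4 -0.6] w 0.415 g 0.0
sled 7946 [495.   16.1] [ 64.5 107.6] 81.4 [4.6 5.8 7.1]
fintop 926 [532.5  10.2] [34.9  9.2] 82.0 [52.5 53.8 54.9]
redtop 613 [469.2  20. ] [ 9.4 23.4] 81.0 [44.7 45.8 46.8]
```

View pics/w3.png

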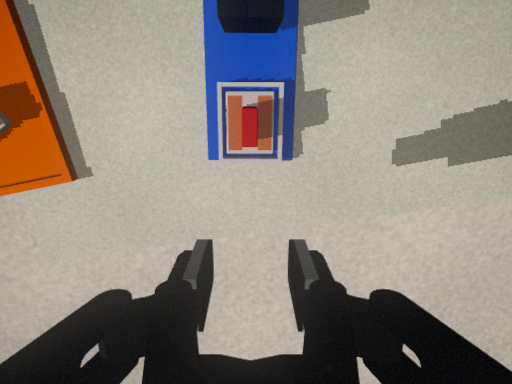

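Coupon seated in the pocket at (250,127); its top is at 45.8 mm (expected 46) and it's within 1 mm of centre. Next, the cover.

```bash
python3 -m pendant '[{"dx":0,"dy":0,"dz":-3.5,"twist":0,"jaw":150},{"dx":1.5,"dy":3.5,"dz":-5,"twist":0,"jaw":255},{"dx":3,"dy":7,"dz":-7,"twist":-0.05,"jaw":255},{"dx":4.5,"dy":10,"dz":-9,"twist":-0.1,"jaw":255},{"dx":6,"dy":13.5,"dz":-10.6,"twist":-0.13,"jaw":255}]';python3 -m pendant '[{"dx":1.5,"dy":3.5,"dz":0,"twist":0,"jaw":255},{"dx":3,"dy":7,"dz":0,"twist":0,"jaw":255},{"dx":4.5,"dy":10.5,"dz":0,"twist":0,"jaw":255},{"dx":6,"dy":14,"dz":0,"twist":0,"jaw":255},{"dx":7,"dy":17,"dz":0,"twist":0,"jaw":255}]';python3 -m pendant '[{"dx":0,"dy":1,"dz":0,"twist":0,"jaw":255},{"dx":0,"dy":1,"dz":0,"twist":0,"jaw":255},{"dx":0,"dy":1,"dz":0,"twist":0,"jaw":255},{"dx":0,"dy":1,"dz":0,"twist":0,"jaw":255},{"dx":0,"dy":1,"dz":0,"twist":0,"jaw":255}]'; python3 - <<'E'
from h import *
go([.517,-.31,.16],-1)
p,d,m=grab("wrist");w=world(d,m);np.savez("w4.npz",p=p,d=d,w=w);cv2.imwrite("pics/w4.png",p[:,:,::-1])
E
```

```text
clock: 7.33
tcp_pos: [0.4605, -0.1169, 0.2197]
eef_rot: [0.0, 1.0, -0.008, 0.001]
ft_force: [0.2, 1.0, 0.1]
gripper_width: -0.0
grasp_force: 0.0
clock: 7.75
tcp_pos: [0.527, -0.2897, 0.2169]
eef_rot: [0.0, 1.0, -0.01, -0.001]
ft_force: [0.9, 0.9, 0.1]
gripper_width: 0.001
grasp_force: 0.0
clock: 8.17
tcp_pos: [0.5256, -0.2957, 0.2184]
eef_rot: [-0.0, 1.0, -0.009, -0.0]
ft_force: [-0.2, 0.4, 0.0]
gripper_width: -0.002
grasp_force: 0.0
pos [ 0.5256 -0.2957  0.2184] phi -1.1 shift cm [-0.83  1.45  5.84] twist -0.0009458715939730324 t 8.17 F [-0.2  0.4  0. ] w -0.002 g 0.0
```

View pics/w4.png

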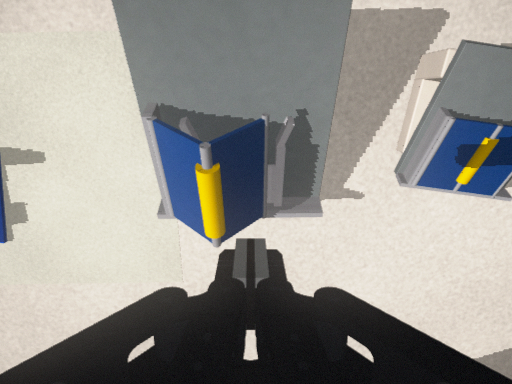

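The roller runs (207,165)–(214,238), with the hinge wall at left (160,160) and the track at right (266,165). Guides and lips are visible underneath. I'll fit the stage frame from this view.

```bash
cat > st.py <<'E'
from h import *
def stage(p,d,w,vmax=100):
    hsv=cv2.cvtColor(p,cv2.COLOR_RGB2HSV);S=hsv[...,1]
    X,Y,Z=w[...,0],w[...,1],w[...,2]
    g=(d>0)&(X>.585)&(X<.70)&(Y>-.40)&(Y<-.16)&(Z>.06)&(abs(Z-(.065+(X-.578)*.4663))<.008)
    P=w[g];c=P.mean(0);n=np.linalg.svd(P-c,full_matrices=False)[2][2];n*=np.sign(n[2])
    print('n',n.round(4),'slope',np.degrees(np.arccos(n[2])).round(2),'x at z=.065,y=-.282:',(c[0]-(n[1]*(-.282-c[1])+n[2]*(.065-c[2]))/n[0]).round(4))
    for lo in np.arange(.60,.67,.01):
        s=P[(P[:,0]>lo)&(P[:,0]<lo+.01),1]
        if len(s)>5: print(round(lo+.005,3),s.min().round(4),s.max().round(4),((s.min()+s.max())/2).round(4))
    print('max x',np.percentile(P[:,0],99.8))
E
python3 - <<'E'
from st import *
z=np.load("w4.npz");p,d,w=z["p"],z["d"],z["w"];stage(p,d,w)
z=np.load("top.npz");stage(z["p"],z["d"],z["w"])
hsv=cv2.cvtColor(p,cv2.COLOR_RGB2HSV);H,S=hsv[...,0],hsv[...,1]
r=(H>20)&(H<35)&(S>110)&(d>0)&(w[...,1]>-.32)&(abs(w[...,0]-.52)<.07);P=w[r]
c=P.mean(0);v=np.linalg.svd(P-c,full_matrices=False)[2][0];t=(P-c)@v
print('roller',c.round(4),v.round(3),'ends',t.min(),t.max(),'mid',(c+v*(t.min()+t.max())/2).round(4),'y range',np.percentile(P[:,1],[1,99]),'zmax',P[:,2].max())
for lo in np.arange(.48,.55,.01):
    s=P[(P[:,0]>lo)&(P[:,0]<lo+.01)]; 
    if len(s)>5: print(round(lo+.005,3),s[:,1].min().round(4),s[:,1].max().round(4),s[:,2].max().round(4))
X,Y,Z=w[...,0],w[...,1],w[...,2]
sw=(d>0)&(X<.52)&(X>.47)&(Y<-.18)&(Y>-.40)&(Z>.02)&(S<80);P=w[sw];print('stopwall y',np.percentile(P[:,1],[1,99]),'x',np.percentile(P[:,0],[1,50,99]),'z',np.percentile(P[:,2],[1,50,99]))
E
```

```text
n [-0.4218  0.0035  0.9067] slope 24.95 x at z=.065,y=-.282: 0.5763
0.605 -0.3675 -0.2027 -0.2851
0.615 -0.3672 -0.2027 -0.285
0.625 -0.3675 -0.2027 -0.2851
0.635 -0.3674 -0.2026 -0.285
0.645 -0.3676 -0.2023 -0.2849
0.655 -0.368 -0.2023 -0.2851
0.665 -0.2714 -0.2032 -0.2373
max x 0.6602487269964767
n [-0.4217  0.0032  0.9067] slope 24.94 x at z=.065,y=-.282: 0.5768
0.605 -0.3638 -0.2013 -0.2825
0.615 -0.3657 -0.2007 -0.2832
0.625 -0.3649 -0.2005 -0.2827
0.635 -0.3658 -0.2007 -0.2833
0.645 -0.3649 -0.2008 -0.2828
0.655 -0.3669 -0.2017 -0.2843
0.665 -0.3649 -0.2015 -0.2832
max x 0.6644976387326976
roller [ 0.5192 -0.2649  0.1154] [-0.903  0.013 -0.428] ends -0.0985246537303818 0.054081833498833956 mid [ 0.5392 -0.2652  0.125 ] y range [-0.27295096 -0.2535628 ] zmax 0.29854763596714234
0.485 -0.2723 -0.2531 0.1042
0.495 -0.273 -0.2531 0.1094
0.505 -0.2729 -0.2532 0.1139
0.515 -0.273 -0.2534 0.1187
0.525 -0.273 -0.2532 0.1233
0.535 -0.2731 -0.2532 0.1281
0.545 -0.3006 -0.2537 0.2985
stopwall y [-0.36525638 -0.20455087] x [0.47421589 0.51531473 0.51975238] z [0.02741012 0.06466559 0.28299653]
```

```bash
python3 -m pendant '[{"dx":-0.85,"dy":0.7,"dz":3,"twist":0,"jaw":255},{"dx":-0.85,"dy":0.7,"dz":6,"twist":0,"jaw":255},{"dx":-0.85,"dy":0.7,"dz":9,"twist":0,"jaw":255},{"dx":-0.85,"dy":0.7,"dz":10.4,"twist":0,"jaw":255},{"dx":-0.85,"dy":0.7,"dz":10.4,"twist":0,"jaw":255}]';python3 -m pendant '[{"dx":0,"dy":0,"dz":0,"twist":0,"jaw":255},{"dx":0,"dy":0,"dz":0,"twist":0,"jaw":255},{"dx":0,"dy":0,"dz":0.3,"twist":0,"jaw":255},{"dx":0,"dy":0,"dz":0.5,"twist":0,"jaw":255},{"dx":0,"dy":0,"dz":0.5,"twist":0,"jaw":255}]'; python3 -c "
from h import *;go([.517,-.300,.110],-1)"
```

```text
clock: 8.63
tcp_pos: [0.5146, -0.3017, 0.1108]
eef_rot: [-0.001, 1.0, -0.01, -0.004]
ft_force: [-1.4, -0.8, -1.2]
gripper_width: -0.001
grasp_force: 0.0
clock: 9.05
tcp_pos: [0.5172, -0.3035, 0.1099]
eef_rot: [0.0, 1.0, -0.01, 0.001]
ft_force: [-0.1, 1.1, 0.0]
gripper_width: -0.001
grasp_force: 0.0
pos [ 0.5172 -0.3035  0.1099] phi -1.1 shift cm [-0.03 -0.35 -0.01] twist -0.0022841964021858034 t 9.05 F [-0.1  1.1  0. ] w -0.001 g 0.0
```

```bash
python3 -m pendant '[{"dx":0,"dy":-0.8,"dz":0,"twist":0,"jaw":255},{"dx":0,"dy":-1.5,"dz":0,"twist":0,"jaw":255},{"dx":-0.1,"dy":-2.0,"dz":-0.25,"twist":0,"jaw":255},{"dx":-0.2,"dy":-2.5,"dz":-0.55,"twist":0,"jaw":255},{"dx":-0.4,"dy":-3.0,"dz":-0.9,"twist":0,"jaw":255}]';python3 -m pendant '[{"dx":-0.1,"dy":-0.4,"dz":-0.2,"twist":0,"jaw":255},{"dx":-0.2,"dy":-0.9,"dz":-0.45,"twist":0,"jaw":255},{"dx":-0.3,"dy":-1.5,"dz":-0.6,"twist":0,"jaw":255},{"dx":-0.35,"dy":-2.1,"dz":-0.75,"twist":0,"jaw":255},{"dx":-0.4,"dy":-2.5,"dz":-0.8,"twist":0,"jaw":255}]';python3 -c "
from h import *;go([.517,-.246,.126],-1)
p,d,m=grab('top');w=world(d,m)
hsv=cv2.cvtColor(p,cv2.COLOR_RGB2HSV);H,S=hsv[...,0],hsv[...,1]
r=(H>20)&(H<35)&(S>110)&(d>0)&(w[...,1]>-.32)&(w[...,1]<-.15)&(abs(w[...,0]-.52)<.07);P=w[r];print(len(P),P.mean(0),P[:,1].min(),P[:,1].max(),P[:,2].max())
cv2.imwrite('pics/t5.png',cv2.resize(p[140:290,230:430,::-1],(800,600)))"
```

```text
clock: 9.47
tcp_pos: [0.5136, -0.273, 0.1188]
eef_rot: [0.0, 1.0, -0.01, -0.0]
ft_force: [0.8, -0.3, 0.4]
gripper_width: -0.001
grasp_force: 0.0
clock: 9.88
tcp_pos: [0.5102, -0.2477, 0.1266]
eef_rot: [-0.0, 1.0, -0.01, 0.0]
ft_force: [0.4, -0.2, 0.6]
gripper_width: 0.004
grasp_force: 0.0
pos [ 0.5102 -0.2477  0.1266] phi -1.1 shift cm [ 0.68 -0.19  0.06] twist -0.0020160223354918415 t 9.88 F [ 0.4 -0.2  0.6] w 0.004 g 0.0<string>:5: RuntimeWarning: Mean of empty slice.
  ret = um.true_divide(
Traceback (most recent call last):
ValueError: zero-size array to reduction operation minimum which has no identity
```

```bash
python3 -m pendant '[{"dx":0,"dy":-0.2,"dz":0,"twist":0,"jaw":255},{"dx":0,"dy":-0.4,"dz":0,"twist":0,"jaw":255},{"dx":0,"dy":-0.5,"dz":0,"twist":0,"jaw":255},{"dx":0,"dy":-0.6,"dz":0,"twist":0,"jaw":255},{"dx":0,"dy":-0.6,"dz":0,"twist":0,"jaw":255}]';python3 -c "
from h import *;go([.517,-.246,.126],-1)
p,d,m=grab('wrist');w=world(d,m)
hsv=cv2.cvtColor(p,cv2.COLOR_RGB2HSV);H,S=hsv[...,0],hsv[...,1]
cv2.imwrite('pics/w5.png',p[:,:,::-1])
r=(H>20)&(H<35)&(S>110)&(d>0)&(w[...,1]>-.32)&(w[...,1]<-.15)&(w[...,2]<.16);P=w[r];print(len(P),P.mean(0),np.percentile(P,[2,98],0))
"
```

```text
clock: 10.35
tcp_pos: [0.5102, -0.2424, 0.1262]
eef_rot: [-0.0, 1.0, -0.01, -0.0]
ft_force: [-0.3, -0.2, -0.9]
gripper_width: 0.003
grasp_force: 0.0
pos [ 0.5102 -0.2424  0.1262] phi -1.1 shift cm [0.68 0.34 0.02] twist -0.0023122964103658196 t 10.35 F [-0.3 -0.2 -0.9] w 0.003 g 0.0
3413 [ 0.5236519  -0.26323996  0.117949  ] [[ 0.48555126 -0.27195346  0.10093037]
 [ 0.54857887 -0.2552123   0.12961309]]
```

View pics/w5.png

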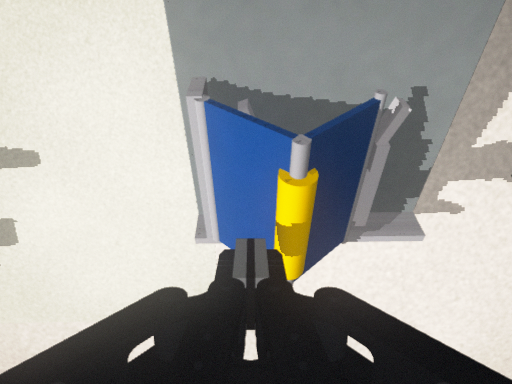

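The fingers passed over the roller: it's still at (295,230) in the picture, y −0.263, because the shut fingertips are only ~16 mm wide and I rose too early. I'll go back and rise later.

```bash
python3 -m pendant '[{"dx":0,"dy":0.5,"dz":-2,"twist":0,"jaw":255},{"dx":0.3,"dy":3,"dz":-2,"twist":0,"jaw":255},{"dx":0.65,"dy":6.1,"dz":-2,"twist":0,"jaw":255},{"dx":0.65,"dy":6.1,"dz":0,"twist":0,"jaw":255},{"dx":0.65,"dy":6.1,"dz":1.5,"twist":0,"jaw":255}]';python3 -m pendant '[{"dx":0,"dy":0,"dz":0.15,"twist":0,"jaw":255},{"dx":0,"dy":0,"dz":0.3,"twist":0,"jaw":255},{"dx":0,"dy":0,"dz":0.3,"twist":0,"jaw":255},{"dx":0,"dy":-0.7,"dz":0.3,"twist":0,"jaw":255},{"dx":0,"dy":-1.4,"dz":0.3,"twist":0,"jaw":255}]';python3 -c "
from h import *;go([.517,-.2804,.1082],-1)"
```

```text
clock: 10.82
tcp_pos: [0.5158, -0.3052, 0.111]
eef_rot: [0.0, 1.0, -0.011, 0.001]
ft_force: [-0.3, 0.7, -0.7]
gripper_width: -0.001
grasp_force: 0.0
clock: 11.23
tcp_pos: [0.5164, -0.2893, 0.1093]
eef_rot: [0.0, 1.0, -0.01, 0.001]
ft_force: [-0.2, 0.4, -0.6]
gripper_width: -0.001
grasp_force: 0.0
pos [ 0.5164 -0.2893  0.1093] phi -1.1 shift cm [ 0.04 -0.89  0.11] twist -0.0025238310331547565 t 11.23 F [-0.2  0.4 -0.6] w -0.001 g 0.0
```

```bash
python3 -m pendant '[{"dx":0,"dy":-0.4,"dz":0.05,"twist":0,"jaw":255},{"dx":0,"dy":-0.8,"dz":0.1,"twist":0,"jaw":255},{"dx":0,"dy":-1.1,"dz":0,"twist":0,"jaw":255},{"dx":-0.1,"dy":-1.4,"dz":-0.25,"twist":0,"jaw":255},{"dx":-0.1,"dy":-1.4,"dz":-0.25,"twist":0,"jaw":255}]';cat > rl.py <<'E'
from h import *
go([.517,-.246,.126],-1)
p,d,m=grab('wrist');w=world(d,m)
hsv=cv2.cvtColor(p,cv2.COLOR_RGB2HSV);H,S=hsv[...,0],hsv[...,1]
cv2.imwrite('pics/w6.png',p[:,:,::-1])
r=(H>20)&(H<35)&(S>110)&(d>0)&(w[...,1]>-.32)&(w[...,1]<-.15)&(w[...,2]<.16);P=w[r];print(len(P),np.percentile(P,[2,50,98],0).round(4))
E
python3 rl.py
```

```text
clock: 11.65
tcp_pos: [0.5147, -0.2767, 0.1128]
eef_rot: [0.002, 1.0, -0.009, 0.0]
ft_force: [-3.0, -6.2, 4.3]
gripper_width: 0.001
grasp_force: 4.1
pos [ 0.5147 -0.2767  0.1128] phi -1.1 shift cm [ 0.17 -3.07 -1.33] twist -0.0009647702473444694 t 11.65 F [-3.  -6.2  4.3] w 0.001 g 4.1
2679 [[ 0.5007 -0.2699  0.1078]
 [ 0.5343 -0.2607  0.1253]
 [ 0.548  -0.2529  0.132 ]]
```

```bash
python3 -m pendant '[{"dx":0,"dy":0.4,"dz":0,"twist":0,"jaw":255},{"dx":0.2,"dy":0.4,"dz":0.35,"twist":0,"jaw":255},{"dx":0.2,"dy":0.4,"dz":0.35,"twist":0,"jaw":255},{"dx":0.2,"dy":0,"dz":0.25,"twist":0,"jaw":255},{"dx":0.2,"dy":-0.1,"dz":0.15,"twist":0,"jaw":255}]';python3 rl.py
```

```text
clock: 12.12
tcp_pos: [0.516, -0.2778, 0.1111]
eef_rot: [0.003, 1.0, -0.009, -0.001]
ft_force: [-7.5, -13.5, 8.2]
gripper_width: -0.002
grasp_force: 9.6
pos [ 0.516  -0.2778  0.1111] phi -1.1 shift cm [ 0.04 -3.17 -1.5 ] twist -0.001250360818500294 t 12.12 F [ -7.5 -13.5   8.2] w -0.002 g 9.6
2577 [[ 0.5027 -0.2714  0.1075]
 [ 0.5354 -0.2622  0.124 ]
 [ 0.5486 -0.2544  0.1306]]
```

View pics/w6.png

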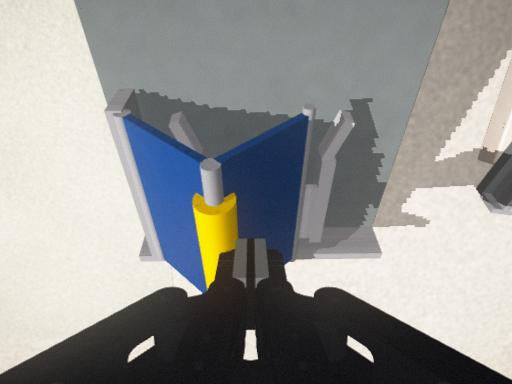

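Force rose to 13 N without the cover moving, so the tip is jammed in the wedge beside the roller at (215,240). I'll grip the roller lightly instead and carry it along its arc.

```bash
python3 -m pendant '[{"dx":0,"dy":0.6,"dz":0,"twist":0,"jaw":255},{"dx":0,"dy":0.6,"dz":-2.5,"twist":0,"jaw":160},{"dx":0,"dy":-0.5,"dz":-3,"twist":0,"jaw":160},{"dx":0,"dy":-1,"dz":-3,"twist":0,"jaw":160},{"dx":0,"dy":-1,"dz":-3,"twist":0,"jaw":160}]' 20;python3 - <<'E'
from h import *
go([.5165,-.2629,.1275],-0.5)
p,d,m=grab('wrist');w=world(d,m);np.savez('w7.npz',p=p,d=d,w=w)
T,R,s=tool();q=(w-T)@R
fi=(d>0)&(q[...,0]>-.02)&(q[...,0]<.02)&(q[...,2]>-.04)&(abs(q[...,1])<.04)&(q[...,2]<.012)
P=q[fi]
for sgn in(1,-1):
    A=P[P[:,1]*sgn>0];print(len(A),'z',np.percentile(A[:,2],[50,95,99,100]).round(4),'y',np.percentile(A[:,1],[1,99]).round(4),'x',np.percentile(A[:,0],[1,99]).round(4))
    B=A[A[:,2]>A[:,2].max()-.006];print('tip y',np.percentile(B[:,1],[2,98]).round(4),'x',np.percentile(B[:,0],[2,98]).round(4))
E
```

```text
clock: 12.58
tcp_pos: [0.5174, -0.2628, 0.139]
eef_rot: [-0.001, 1.0, -0.009, 0.0]
ft_force: [-0.4, -0.3, -0.4]
gripper_width: 0.373
grasp_force: 0.0
pos [ 0.5174 -0.2628  0.139 ] phi -1.1 shift cm [-0.09  0.01  1.15] twist -0.009822491712279785 t 12.58 F [-0.4 -0.3 -0.4] w 0.373 g 0.0
1932 z [-0.0265 -0.0074 -0.0032 -0.0006] y [0.015  0.0284] x [-0.0104  0.0116]
tip y [0.015 0.021] x [-0.0082  0.0113]
1933 z [-0.0266 -0.0073 -0.0034 -0.0005] y [-0.0301 -0.0166] x [-0.0105  0.0116]
tip y [-0.0227 -0.0166] x [-0.0091  0.0112]
```

```bash
python3 -m pendant '[{"dx":-0.05,"dy":0,"dz":1,"twist":0,"jaw":160},{"dx":-0.05,"dy":0,"dz":2,"twist":0,"jaw":160},{"dx":-0.05,"dy":0,"dz":2.6,"twist":0,"jaw":160},{"dx":-0.05,"dy":0,"dz":3,"twist":0,"jaw":160},{"dx":-0.05,"dy":0,"dz":3.1,"twist":0,"jaw":160}]';python3 -m pendant '[{"dx":0,"dy":0,"dz":0,"twist":0,"jaw":230},{"dx":0,"dy":0,"dz":0,"twist":0,"jaw":230},{"dx":0,"dy":0,"dz":0,"twist":0,"jaw":230},{"dx":0,"dy":0,"dz":0,"twist":0,"jaw":230},{"dx":0,"dy":0,"dz":0,"twist":0,"jaw":230}]' 20;python3 rl.py
```

```text
clock: 13.05
tcp_pos: [0.5159, -0.2645, 0.1064]
eef_rot: [-0.0, 1.0, -0.01, -0.002]
ft_force: [-0.7, 0.3, -1.7]
gripper_width: 0.374
grasp_force: 0.0
clock: 13.47
tcp_pos: [0.5165, -0.2645, 0.1082]
eef_rot: [-0.0, 1.0, -0.01, -0.0]
ft_force: [-0.9, -0.5, -2.4]
gripper_width: 0.192
grasp_force: 20.1
pos [ 0.5165 -0.2645  0.1082] phi -1.1 shift cm [ 0.01 -1.85 -1.78] twist -0.0025166128574103906 t 13.47 F [-0.9 -0.5 -2.4] w 0.192 g 20.1
4025 [[ 0.4842 -0.2724  0.0989]
 [ 0.5256 -0.2641  0.1187]
 [ 0.5487 -0.2557  0.129 ]]
```

```bash
python3 -m pendant '[{"dx":-0.15,"dy":-0.3,"dz":-0.3,"twist":0,"jaw":230},{"dx":-0.3,"dy":-0.75,"dz":-0.65,"twist":0,"jaw":230},{"dx":-0.45,"dy":-1.25,"dz":-1,"twist":0,"jaw":230},{"dx":-0.6,"dy":-1.8,"dz":-1.25,"twist":0,"jaw":230},{"dx":-0.6,"dy":-1.8,"dz":-1.25,"twist":0,"jaw":230}]' 20;python3 rl.py
```

```text
clock: 13.93
tcp_pos: [0.5105, -0.2454, 0.1216]
eef_rot: [-0.0, 1.0, -0.009, -0.0]
ft_force: [-2.3, 0.4, -0.1]
gripper_width: 0.191
grasp_force: 20.3
pos [ 0.5105 -0.2454  0.1216] phi -1.1 shift cm [ 0.65  0.05 -0.44] twist -0.001491142914278659 t 13.93 F [-2.3  0.4 -0.1] w 0.191 g 20.3
4123 [[ 0.4781 -0.2532  0.1123]
 [ 0.5203 -0.2449  0.1321]
 [ 0.5436 -0.2366  0.1423]]
```

```bash
python3 -m pendant '[{"dx":-0.1,"dy":-0.55,"dz":-0.2,"twist":0,"jaw":230},{"dx":-0.2,"dy":-1.1,"dz":-0.4,"twist":0,"jaw":230},{"dx":-0.25,"dy":-1.7,"dz":-0.5,"twist":0,"jaw":230},{"dx":-0.27,"dy":-2.2,"dz":-0.57,"twist":0,"jaw":230},{"dx":-0.27,"dy":-2.4,"dz":-0.58,"twist":0,"jaw":230}]' 20;python3 -m pendant '[{"dx":0,"dy":-0.05,"dz":0,"twist":0,"jaw":230},{"dx":0,"dy":-0.05,"dz":0,"twist":0,"jaw":230},{"dx":0,"dy":-0.05,"dz":0,"twist":0,"jaw":230},{"dx":0,"dy":-0.05,"dz":0,"twist":0,"jaw":180},{"dx":0,"dy":-0.05,"dz":0,"twist":0,"jaw":180}]' 20;python3 rl.py
```

```text
clock: 14.4
tcp_pos: [0.5082, -0.2217, 0.1271]
eef_rot: [-0.0, 1.0, -0.01, -0.001]
ft_force: [-5.8, -1.5, 4.4]
gripper_width: 0.195
grasp_force: 20.6
clock: 14.82
tcp_pos: [0.5107, -0.2216, 0.1271]
eef_rot: [0.0, 1.0, -0.01, 0.002]
ft_force: [-0.8, 0.3, 0.4]
gripper_width: 0.295
grasp_force: 0.0
pos [ 0.5107 -0.2216  0.1271] phi -1.1 shift cm [0.67 2.43 0.11] twist -0.0018110389166910133 t 14.82 F [-0.8  0.3  0.4] w 0.295 g 0.0
4061 [[ 0.4755 -0.2291  0.1177]
 [ 0.5179 -0.2209  0.1377]
 [ 0.5416 -0.2124  0.1479]]
```

Cover folded (fold at stage y 63.7, a≈1.53). Next, the sled's fin.

```bash
python3 -m pendant '[{"dx":0,"dy":0,"dz":-2,"twist":0,"jaw":180},{"dx":0,"dy":0,"dz":-5,"twist":0,"jaw":180},{"dx":0,"dy":0,"dz":-8,"twist":0,"jaw":180},{"dx":0.5,"dy":-3.5,"dz":-8,"twist":0,"jaw":150},{"dx":1,"dy":-7,"dz":-8,"twist":0,"jaw":150}]';python3 -m pendant '[{"dx":0.2,"dy":-3.5,"dz":0,"twist":0,"jaw":140},{"dx":0.4,"dy":-7,"dz":0,"twist":0,"jaw":140},{"dx":0.6,"dy":-10.5,"dz":0,"twist":0,"jaw":140},{"dx":0.8,"dy":-14,"dz":0,"twist":0,"jaw":140},{"dx":1,"dy":-16.2,"dz":0,"twist":0,"jaw":140}]';python3 -m pendant '[{"dx":0,"dy":0,"dz":0,"twist":0.12,"jaw":140},{"dx":0,"dy":0,"dz":0,"twist":0.24,"jaw":140},{"dx":0,"dy":0,"dz":0,"twist":0.36,"jaw":140},{"dx":0,"dy":0,"dz":0,"twist":0.48,"jaw":140},{"dx":0,"dy":0,"dz":0,"twist":0.6,"jaw":140}]';python3 -m pendant '[{"dx":0,"dy":0,"dz":0,"twist":0.12,"jaw":140},{"dx":0,"dy":0,"dz":0,"twist":0.24,"jaw":140},{"dx":0,"dy":0,"dz":0,"twist":0.36,"jaw":140},{"dx":0,"dy":0,"dz":0,"twist":0.48,"jaw":140},{"dx":0,"dy":0,"dz":0,"twist":0.6,"jaw":140}]';python3 -m pendant '[{"dx":0,"dy":0,"dz":0,"twist":0.12,"jaw":140},{"dx":0,"dy":0,"dz":0,"twist":0.24,"jaw":140},{"dx":0,"dy":0,"dz":0,"twist":0.36,"jaw":140},{"dx":0,"dy":0,"dz":0,"twist":0.48,"jaw":140},{"dx":0,"dy":0,"dz":0,"twist":0.505,"jaw":140}]';python3 -c "
from h import *;go([.5344,.0097,.1],-98.7)"
```

```text
clock: 15.28
tcp_pos: [0.5226, -0.1522, 0.2092]
eef_rot: [-0.0, 1.0, -0.012, 0.004]
ft_force: [0.6, 0.2, -0.4]
gripper_width: 0.409
grasp_force: 0.0
clock: 15.7
tcp_pos: [0.5345, 0.0131, 0.207]
eef_rot: [-0.001, 1.0, -0.009, 0.001]
ft_force: [0.5, -0.3, -0.6]
gripper_width: 0.453
grasp_force: 0.0
clock: 16.12
tcp_pos: [0.5345, 0.0105, 0.2068]
eef_rot: [-0.001, 0.952, -0.307, 0.001]
ft_force: [-0.0, -0.4, 0.8]
gripper_width: 0.453
grasp_force: 0.0
clock: 16.53
tcp_pos: [0.5345, 0.0103, 0.2068]
eef_rot: [-0.001, 0.818, -0.575, 0.001]
ft_force: [0.1, -0.2, -0.8]
gripper_width: 0.451
grasp_force: 0.0
clock: 16.95
tcp_pos: [0.5345, 0.0103, 0.2068]
eef_rot: [0.001, -0.649, 0.761, -0.0]
ft_force: [0.4, -0.1, -0.5]
gripper_width: 0.45
grasp_force: 0.0
pos [0.5345 0.0103 0.2068] phi -99.1 shift cm [ 0.08  0.02 10.68] twist -0.006388604814047651 t 16.95 F [ 0.4 -0.1 -0.5] w 0.45 g 0.0
```

```bash
python3 -m pendant '[{"dx":0.05,"dy":0,"dz":3,"twist":0,"jaw":140},{"dx":0.05,"dy":0,"dz":6,"twist":0,"jaw":140},{"dx":0.05,"dy":0,"dz":9,"twist":0,"jaw":140},{"dx":0.05,"dy":0,"dz":12,"twist":0,"jaw":140},{"dx":0.05,"dy":0,"dz":13,"twist":0,"jaw":140}]';python3 -m pendant '[{"dx":0,"dy":0,"dz":0.5,"twist":0,"jaw":140},{"dx":0,"dy":0,"dz":2,"twist":0,"jaw":140},{"dx":0,"dy":0,"dz":3.5,"twist":0,"jaw":140},{"dx":0,"dy":0,"dz":4.8,"twist":0,"jaw":140},{"dx":0,"dy":0,"dz":4.9,"twist":0,"jaw":140}]';python3 -c "
from h import *;go([.5344,.0097,.027],-98.7)"
```

```text
clock: 17.37
tcp_pos: [0.5315, 0.0091, 0.0727]
eef_rot: [-0.002, -0.65, 0.76, 0.002]
ft_force: [0.0, -0.1, -0.7]
gripper_width: 0.447
grasp_force: 0.0
clock: 17.78
tcp_pos: [0.5337, 0.0093, 0.0271]
eef_rot: [-0.0, -0.651, 0.759, 0.0]
ft_force: [-0.4, -0.1, 0.1]
gripper_width: 0.445
grasp_force: 0.0
pos [0.5337 0.0093 0.0271] phi -98.8 shift cm [-0.05 -0.06  0.01] twist -0.0021095063398667326 t 17.78 F [-0.4 -0.1  0.1] w 0.445 g 0.0
```

```bash
python3 -m pendant '[{"dx":-0.05,"dy":-0.05,"dz":0,"twist":0,"jaw":255},{"dx":-0.05,"dy":-0.05,"dz":0,"twist":0,"jaw":255},{"dx":-0.05,"dy":-0.05,"dz":0,"twist":0,"jaw":255},{"dx":-0.05,"dy":-0.05,"dz":0,"twist":0,"jaw":255},{"dx":-0.05,"dy":-0.05,"dz":0,"twist":0,"jaw":255}]' 90;python3 -m pendant '[{"dx":0,"dy":0,"dz":0,"twist":0,"jaw":255},{"dx":0,"dy":0,"dz":-0.5,"twist":0,"jaw":255},{"dx":0,"dy":0,"dz":-1.5,"twist":0,"jaw":255},{"dx":0,"dy":0,"dz":-2.5,"twist":0,"jaw":255},{"dx":0,"dy":0,"dz":-4,"twist":0,"jaw":255}]';python3 -m pendant '[{"dx":0,"dy":0,"dz":-2,"twist":0,"jaw":255},{"dx":0,"dy":0,"dz":-4,"twist":0,"jaw":255},{"dx":0,"dy":0,"dz":-6,"twist":0,"jaw":255},{"dx":0,"dy":0,"dz":-7,"twist":0,"jaw":255},{"dx":0,"dy":0,"dz":-7,"twist":0,"jaw":255}]';python3 -c "
from h import *;go([.66,-.2845,.2],-90.5)
p,d,m=grab('side');cv2.imwrite('pics/s8.png',cv2.resize(p[100:350,130:460,::-1],(792,600)))"
```

```text
clock: 18.2
tcp_pos: [0.5357, 0.01, 0.0294]
eef_rot: [0.002, -0.651, 0.759, -0.001]
ft_force: [-0.5, 1.0, 6.9]
gripper_width: 0.121
grasp_force: 89.3
clock: 18.62
tcp_pos: [0.5331, 0.0093, 0.0677]
eef_rot: [-0.001, -0.65, 0.76, 0.001]
ft_force: [1.4, -0.3, -1.5]
gripper_width: 0.118
grasp_force: 88.1
clock: 19.03
tcp_pos: [0.5355, 0.0099, 0.1407]
eef_rot: [0.003, -0.651, 0.759, -0.001]
ft_force: [0.5, 0.6, -2.3]
gripper_width: 0.119
grasp_force: 88.3
pos [0.5355 0.0099 0.1407] phi -98.8 shift cm [ 27.17 -16.84  -5.9 ] twist -0.14494079542412636 t 19.03 F [ 0.5  0.6 -2.3] w 0.119 g 88.3
```

View pics/s8.png

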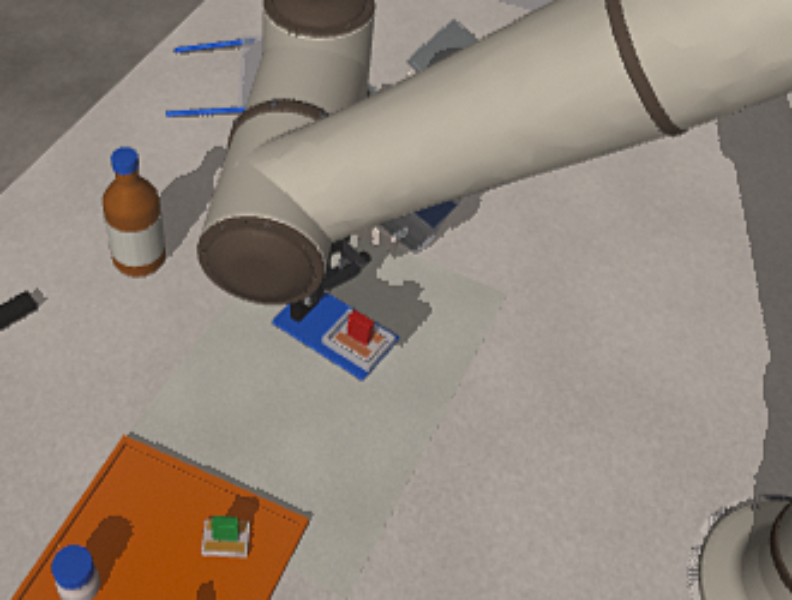

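The sled hangs level at (335,335) with the coupon seated. Carrying it to the stage.

```bash
python3 -m pendant '[{"dx":1,"dy":-0.5,"dz":-2,"twist":0,"jaw":255},{"dx":3,"dy":-1.5,"dz":-4,"twist":0,"jaw":255},{"dx":6,"dy":-3,"dz":-6,"twist":0,"jaw":255},{"dx":9,"dy":-4.5,"dz":-6.5,"twist":0,"jaw":255},{"dx":12,"dy":-6,"dz":-6.5,"twist":0,"jaw":255}]';python3 -m pendant '[{"dx":3,"dy":-1.5,"dz":0,"twist":0,"jaw":255},{"dx":6,"dy":-3,"dz":0,"twist":0,"jaw":255},{"dx":9,"dy":-4.5,"dz":0,"twist":0,"jaw":255},{"dx":12,"dy":-6,"dz":0,"twist":0,"jaw":255},{"dx":14.5,"dy":-7.3,"dz":0,"twist":0,"jaw":255}]';python3 -m pendant '[{"dx":1,"dy":-0.4,"dz":0,"twist":-0.07,"jaw":255},{"dx":1.1,"dy":-0.4,"dz":0,"twist":-0.14,"jaw":255},{"dx":1.1,"dy":-0.4,"dz":0,"twist":-0.145,"jaw":255},{"dx":1.1,"dy":-0.4,"dz":0,"twist":-0.145,"jaw":255},{"dx":1.1,"dy":-0.4,"dz":0,"twist":-0.145,"jaw":255}]';python3 - <<'E'
from st import *
go([.629,-.2845,.135],-90.5)
p,d,m=grab("wrist");w=world(d,m);np.savez("w9.npz",p=p,d=d,w=w)
hsv=cv2.cvtColor(p,cv2.COLOR_RGB2HSV);H,S=hsv[...,0],hsv[...,1]
T,R,s=tool();q=(w-T)@R
b=(d>0)&(H>100)&(H<130)&(S>110)&(abs(q[...,2]-.022)<.008)
P=w[b];c,sz,a=cv2.minAreaRect((P[:,:2]*1000).astype(np.float32));print('sled',len(P),c,sz,a,P[:,2].mean())
b=(d>0)&(w[...,2]>.03)&(w[...,2]<.16)&(w[...,1]<-.19)&(w[...,1]>-.40);P=w[b];print('stage seen y',np.percentile(P[:,1],[1,99]),np.percentile(P[:,0],[1,99]))
cv2.imwrite("pics/w9.png",p[:,:,::-1])
E
```

```text
clock: 19.5
tcp_pos: [0.5756, -0.1193, 0.2033]
eef_rot: [0.001, -0.651, 0.759, -0.0]
ft_force: [0.0, 0.7, -1.4]
gripper_width: 0.121
grasp_force: 88.2
clock: 19.92
tcp_pos: [0.6242, -0.2746, 0.1998]
eef_rot: [-0.001, -0.65, 0.76, 0.002]
ft_force: [1.5, -0.1, -1.3]
gripper_width: 0.118
grasp_force: 88.2
clock: 20.33
tcp_pos: [0.6267, -0.2836, 0.2014]
eef_rot: [-0.0, -0.704, 0.711, 0.001]
ft_force: [-0.6, 0.6, -1.1]
gripper_width: 0.118
grasp_force: 88.3
pos [ 0.6267 -0.2836  0.2014] phi -90.6 shift cm [ 0.1  -0.25  6.64] twist -0.0013244762790688223 t 20.33 F [-0.6  0.6 -1.1] w 0.118 g 88.3
sled 9950 (588.2582397460938, -283.75506591796875) (64.54634094238281, 111.40959930419922) 89.42647552490234 0.17770915922321046
stage seen y [-0.39050683 -0.22035095] [0.47760247 0.83245149]
```

View pics/w9.png

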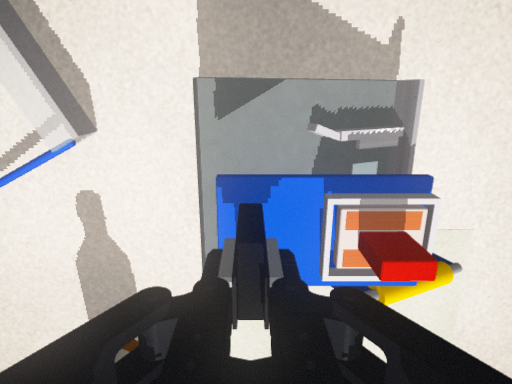

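The sled hangs level over the stage at (325,230), coupon seated, clear of the folded cover's roller at (415,285). Measured centre (0.588, −0.284), yaw −0.6°. That's all 10 pictures used, so from here I go by numbers. I'll move 10 mm uphill, then lower until the uphill edge touches.

```bash
python3 -m pendant '[{"dx":0.05,"dy":-1,"dz":1.5,"twist":0,"jaw":255},{"dx":0.05,"dy":-1,"dz":3,"twist":0,"jaw":255},{"dx":0.05,"dy":-1,"dz":4.5,"twist":0,"jaw":255},{"dx":0.05,"dy":-1,"dz":6,"twist":0,"jaw":255},{"dx":0.05,"dy":-1,"dz":6.3,"twist":0,"jaw":255}]';python3 -m pendant '[{"dx":0,"dy":0,"dz":0,"twist":0,"jaw":255},{"dx":0,"dy":0,"dz":0.2,"twist":0,"jaw":255},{"dx":0,"dy":0,"dz":0.4,"twist":0,"jaw":255},{"dx":0,"dy":0,"dz":0.6,"twist":0,"jaw":255},{"dx":0,"dy":0,"dz":0.6,"twist":0,"jaw":255}]';python3 -c "
from h import *;go([.6367,-.2845,.131],-90.5)"
```

```text
clock: 20.8
tcp_pos: [0.6355, -0.2833, 0.1364]
eef_rot: [-0.001, -0.704, 0.71, 0.003]
ft_force: [-0.9, -0.0, -2.3]
gripper_width: 0.12
grasp_force: 88.2
clock: 21.22
tcp_pos: [0.6371, -0.2847, 0.1339]
eef_rot: [0.0, -0.704, 0.71, -0.0]
ft_force: [-0.4, 0.4, -2.0]
gripper_width: 0.117
grasp_force: 88.3
pos [ 0.6371 -0.2847  0.1339] phi -90.5 shift cm [-0.02  0.04  0.29] twist -0.0003876297186129553 t 21.22 F [-0.4  0.4 -2. ] w 0.117 g 88.3
```

```bash
python3 -m pendant '[{"dx":0,"dy":0,"dz":0.1,"twist":0,"jaw":255},{"dx":0,"dy":0,"dz":0.2,"twist":0,"jaw":255},{"dx":0,"dy":0,"dz":0.3,"twist":0,"jaw":255},{"dx":0,"dy":0,"dz":0.3,"twist":0,"jaw":255},{"dx":0,"dy":0,"dz":0.3,"twist":0,"jaw":255}]';python3 -c "
from h import *;go([.6367,-.2845,.131],-90.5)"
```

```text
clock: 21.63
tcp_pos: [0.6372, -0.2849, 0.1311]
eef_rot: [0.0, -0.704, 0.71, -0.0]
ft_force: [-0.1, 1.0, 0.1]
gripper_width: 0.119
grasp_force: 88.6
pos [ 0.6372 -0.2849  0.1311] phi -90.5 shift cm [-0.04  0.05  0.01] twist -0.00020943054412924587 t 21.63 F [-0.1  1.   0.1] w 0.119 g 88.6
```

```bash
python3 -m pendant '[{"dx":0,"dy":0,"dz":0,"twist":0,"jaw":226},{"dx":0,"dy":0,"dz":0,"twist":0,"jaw":221},{"dx":0,"dy":0.2,"dz":0.1,"twist":0,"jaw":216},{"dx":0,"dy":0.5,"dz":0.3,"twist":0,"jaw":211},{"dx":0,"dy":0.8,"dz":0.5,"twist":0,"jaw":206}]' 20;cat > sl.py <<'E'
from h import *
import sys
go([.6367,-.2845,.131],-90.5)
p,d,m=grab("wrist");w=world(d,m)
hsv=cv2.cvtColor(p,cv2.COLOR_RGB2HSV);H,S=hsv[...,0],hsv[...,1]
O=np.array([.5765,-.2845,.065]);y=np.radians(-.5);a=np.radians(25)
ex=np.array([np.cos(a)*np.cos(y),np.cos(a)*np.sin(y),np.sin(a)]);ey=np.array([-np.sin(y),np.cos(y),0]);ez=np.cross(ex,ey)
q=(w-O)@np.stack([ex,ey,ez],1)*1000
b=(d>0)&(H>100)&(H<130)&(S>110)&(abs(q[...,1])<45)&(q[...,0]>-100)&(q[...,0]<130)&(q[...,2]>-5)&(q[...,2]<80)
P=q[b]
if len(P)>50:
    C=P.mean(0);n=np.linalg.svd(P-C,full_matrices=False)[2][2];n*=np.sign(n[2])
    c,s,ang=cv2.minAreaRect(P[:,:2].astype(np.float32));print('blue',len(P),'rect',np.round(c,1),np.round(s,1),round(ang,1),'z',np.percentile(P[:,2],[5,50,95]).round(1),'pitch vs stage deg',round(np.degrees(np.arctan2(n[0],n[2])),1),'ext',np.percentile(P,[.5,99.5],0).round(1).tolist())
r=(d>0)&((H<4)|(H>170))&(S>110)&(abs(q[...,1])<45)&(abs(q[...,0])<110);P=q[r]
if len(P)>20: print('red',len(P),np.median(P,0).round(1),np.percentile(P,[1,99],0).round(1).tolist())
ye=(H>20)&(H<35)&(S>110)&(d>0)&(abs(q[...,0])<110)&(q[...,1]>0)&(q[...,1]<90);P=q[ye]
if len(P)>20:print('roller',len(P),np.percentile(P,[2,98],0).round(1).tolist())
E
python3 sl.py
```

```text
clock: 22.05
tcp_pos: [0.6293, -0.2849, 0.126]
eef_rot: [0.0, -0.704, 0.71, -0.001]
ft_force: [-0.1, 0.7, 5.0]
gripper_width: 0.192
grasp_force: 8.1
pos [ 0.6293 -0.2849  0.126 ] phi -90.5 shift cm [-0.05 -0.74 -0.5 ] twist -0.00010685045140792688 t 22.05 F [-0.1  0.7  5. ] w 0.192 g 8.1
blue 9550 rect [36.3  4.7] [ 75.5 116. ] 89.7 z [ 6.4 16.4 48.8] pitch vs stage deg 4.6 ext [[-19.4, -32.6, 4.0], [87.1, 30.7, 57.8]]
red 2574 [14.9 -4.6 57. ] [[-1.9, -6.0, 32.8], [24.6, 4.0, 67.1]]
roller 1174 [[-64.0, 53.4, 77.8], [-30.1, 62.2, 93.0]]
```

```bash
python3 -m pendant '[{"dx":0,"dy":0.2,"dz":0.1,"twist":0,"jaw":201},{"dx":0,"dy":0.4,"dz":0.2,"twist":0,"jaw":196},{"dx":0,"dy":0.6,"dz":0.3,"twist":0,"jaw":191},{"dx":0,"dy":0.8,"dz":0.5,"twist":0,"jaw":186},{"dx":0,"dy":0.9,"dz":0.6,"twist":0,"jaw":182}]' 20;python3 sl.py
```

```text
clock: 22.52
tcp_pos: [0.6197, -0.2846, 0.1192]
eef_rot: [-0.0, -0.704, 0.71, 0.0]
ft_force: [0.1, 0.3, 0.3]
gripper_width: 0.288
grasp_force: 0.3
pos [ 0.6197 -0.2846  0.1192] phi -90.5 shift cm [-0.03 -1.7  -1.18] twist -0.00030438222200966143 t 22.52 F [0.1 0.3 0.3] w 0.288 g 0.3
blue 8434 rect [30.9  1.4] [ 67.9 119.5] 90.0 z [ 4.6  6.2 43.5] pitch vs stage deg -2.7 ext [[-25.2, -32.4, 1.4], [84.6, 30.7, 53.7]]
red 2131 [ 3.5 -3.9 37.7] [[-13.8, -5.7, 15.0], [10.1, 4.6, 46.9]]
roller 881 [[-69.5, 53.3, 78.0], [-43.3, 60.0, 92.6]]
```

```bash
python3 -m pendant '[{"dx":0,"dy":0.4,"dz":0.19,"twist":0,"jaw":182},{"dx":0,"dy":0.9,"dz":0.42,"twist":0,"jaw":182},{"dx":0,"dy":1.4,"dz":0.65,"twist":0,"jaw":182},{"dx":0,"dy":1.9,"dz":0.89,"twist":0,"jaw":182},{"dx":0,"dy":2.4,"dz":1.12,"twist":0,"jaw":182}]' 20;python3 -m pendant '[{"dx":0,"dy":0.4,"dz":0.19,"twist":0,"jaw":182},{"dx":0,"dy":0.8,"dz":0.37,"twist":0,"jaw":182},{"dx":0,"dy":1.2,"dz":0.56,"twist":0,"jaw":182},{"dx":0,"dy":1.6,"dz":0.75,"twist":0,"jaw":182},{"dx":0,"dy":2,"dz":0.93,"twist":0,"jaw":182}]' 20;python3 sl.py
```

```text
clock: 22.98
tcp_pos: [0.5953, -0.2844, 0.1081]
eef_rot: [-0.0, -0.704, 0.71, 0.0]
ft_force: [0.1, 0.1, -0.4]
gripper_width: 0.286
grasp_force: 0.1
clock: 23.4
tcp_pos: [0.5758, -0.2843, 0.099]
eef_rot: [0.0, -0.704, 0.71, -0.0]
ft_force: [0.8, -0.2, 0.9]
gripper_width: 0.285
grasp_force: 0.1
pos [ 0.5758 -0.2843  0.099 ] phi -90.5 shift cm [-0.03 -6.09 -3.19] twist -0.00025944733053263446 t 23.4 F [ 0.8 -0.2  0.9] w 0.285 g 0.1
blue 7620 rect [-0.  1.] [67.6 89. ] 89.1 z [ 4.8  6.3 43.6] pitch vs stage deg 19.3 ext [[-42.0, -32.4, 1.3], [36.3, 14.4, 53.8]]
red 2117 [-44.7  -4.1  37.8] [[-61.6, -5.9, 15.2], [-38.1, 4.2, 47.0]]
```

```bash
python3 -m pendant '[{"dx":0,"dy":0.3,"dz":0.14,"twist":0,"jaw":182},{"dx":0,"dy":0.6,"dz":0.28,"twist":0,"jaw":182},{"dx":0,"dy":0.9,"dz":0.42,"twist":0,"jaw":182},{"dx":0,"dy":1.2,"dz":0.56,"twist":0,"jaw":182},{"dx":0,"dy":1.4,"dz":0.65,"twist":0,"jaw":182}]' 20;python3 -m pendant '[{"dx":0,"dy":0.1,"dz":0.05,"twist":0,"jaw":182},{"dx":0,"dy":0.2,"dz":0.09,"twist":0,"jaw":182},{"dx":0,"dy":0.3,"dz":0.1,"twist":0,"jaw":182},{"dx":0,"dy":0.3,"dz":0.1,"twist":0,"jaw":182},{"dx":0,"dy":0.3,"dz":0.1,"twist":0,"jaw":182}]' 20;python3 sl.py
```

```text
clock: 23.87
tcp_pos: [0.562, -0.2842, 0.0925]
eef_rot: [0.0, -0.704, 0.71, -0.0]
ft_force: [2.6, -0.5, 2.1]
gripper_width: 0.285
grasp_force: 1.8
clock: 24.28
tcp_pos: [0.5615, -0.2844, 0.0929]
eef_rot: [0.001, -0.704, 0.71, -0.003]
ft_force: [4.0, 1.1, 2.2]
gripper_width: 0.285
grasp_force: 2.8
pos [ 0.5615 -0.2844  0.0929] phi -90.5 shift cm [-0.04 -7.54 -3.76] twist 0.0006324444023261038 t 24.28 F [4.  1.1 2.2] w 0.285 g 2.8
blue 7119 rect [-8.  -0.7] [63.7 73.9] 90.0 z [ 5.3  6.8 43. ] pitch vs stage deg -8.1 ext [[-42.3, -32.3, 1.9], [21.4, 20.6, 54.3]]
red 2103 [-59.7  -4.2  37.8] [[-76.5, -6.0, 15.7], [-53.2, 4.0, 47.0]]
```

```bash
python3 -m pendant '[{"dx":0,"dy":0.15,"dz":0.03,"twist":0,"jaw":182},{"dx":0,"dy":0.3,"dz":0.05,"twist":0,"jaw":182},{"dx":0,"dy":0.4,"dz":0.05,"twist":0,"jaw":182},{"dx":0,"dy":0.4,"dz":0.05,"twist":0,"jaw":182},{"dx":0,"dy":0.4,"dz":0.05,"twist":0,"jaw":182}]' 20;python3 sl.py;python3 -m pendant '[{"dx":0,"dy":0,"dz":0,"twist":0,"jaw":160},{"dx":0,"dy":-0.5,"dz":-0.1,"twist":0,"jaw":140},{"dx":0,"dy":-0.7,"dz":-0.1,"twist":0,"jaw":130},{"dx":0,"dy":-0.7,"dz":-0.1,"twist":0,"jaw":130},{"dx":0,"dy":-0.7,"dz":-0.1,"twist":0,"jaw":130}]' 20;python3 sl.py
```

```text
clock: 24.75
tcp_pos: [0.5605, -0.2847, 0.0941]
eef_rot: [0.003, -0.705, 0.71, -0.006]
ft_force: [8.5, 0.8, 4.6]
gripper_width: 0.285
grasp_force: 4.8
pos [ 0.5605 -0.2847  0.0941] phi -90.4 shift cm [-0.06 -7.66 -3.59] twist 0.0016747112893972375 t 24.75 F [8.5 0.8 4.6] w 0.285 g 4.8
blue 7122 rect [-7.6 -1. ] [64.1 73.5] 89.0 z [ 6.6  8.1 44.8] pitch vs stage deg -4.5 ext [[-41.2, -32.6, 3.6], [21.5, 20.0, 55.6]]
red 2081 [-60.1  -4.1  38.3] [[-76.9, -6.0, 16.2], [-53.5, 4.0, 47.6]]
clock: 25.22
tcp_pos: [0.5607, -0.284, 0.091]
eef_rot: [-0.001, -0.704, 0.71, 0.002]
ft_force: [-0.9, 0.5, 0.2]
gripper_width: 0.489
grasp_force: 0.0
pos [ 0.5607 -0.284   0.091 ] phi -90.5 shift cm [-0.03 -7.58 -4.02] twist -0.0007922026463793738 t 25.22 F [-0.9  0.5  0.2] w 0.489 g 0.0
blue 7943 rect [-9.1  1.5] [67.9 72.1] 90.0 z [ 5.   6.3 43.6] pitch vs stage deg -18.4 ext [[-43.2, -32.2, 1.6], [21.4, 30.9, 53.6]]
red 2136 [-59.7  -4.   37.7] [[-76.3, -5.9, 15.4], [-53.1, 4.2, 46.8]]
```

```bash
python3 -m pendant '[{"dx":0,"dy":0,"dz":-1.5,"twist":0,"jaw":130},{"dx":0,"dy":0,"dz":-4,"twist":0,"jaw":130},{"dx":0,"dy":0,"dz":-7,"twist":0,"jaw":130},{"dx":0,"dy":0,"dz":-10,"twist":0,"jaw":130},{"dx":0,"dy":0,"dz":-13,"twist":0,"jaw":130}]';python3 -m pendant '[{"dx":0,"dy":0,"dz":-1,"twist":0,"jaw":130},{"dx":0,"dy":0,"dz":-1,"twist":0,"jaw":130},{"dx":0,"dy":0,"dz":-1,"twist":0,"jaw":130},{"dx":0,"dy":0,"dz":-1,"twist":0,"jaw":130},{"dx":0,"dy":0,"dz":-1,"twist":0,"jaw":130}]';python3 sl.py; cat >> sl.py <<'E'
# pocket wall rim (grey, 15 mm above surface) and red tab top
g=(d>0)&(S<90)&(q[...,2]>12.5)&(q[...,2]<17)&(abs(q[...,1])<26)&(q[...,0]<-25)&(q[...,0]>-92)
P=q[g];c,s,a=cv2.minAreaRect(P[:,:2].astype(np.float32));print('rim',len(P),np.round(c,1),np.round(s,1),round(a,1))
t=(d>0)&((H<4)|(H>170))&(S>110)&(q[...,2]>43)&(abs(q[...,1])<45);P=q[t];c,s,a=cv2.minAreaRect(P[:,:2].astype(np.float32));print('redtop',len(P),np.round(c,1),np.round(s,1),np.median(P[:,2]))
E
python3 sl.py
```

```text
clock: 25.68
tcp_pos: [0.5611, -0.2841, 0.2229]
eef_rot: [-0.001, -0.704, 0.71, 0.001]
ft_force: [1.7, -0.2, -0.1]
gripper_width: 0.487
grasp_force: 0.0
clock: 26.1
tcp_pos: [0.561, -0.2838, 0.2298]
eef_rot: [-0.001, -0.704, 0.71, 0.002]
ft_force: [-0.4, 0.0, -0.5]
gripper_width: 0.493
grasp_force: 0.0
pos [ 0.561  -0.2838  0.2298] phi -90.5 shift cm [ 0.01 -7.61  9.85] twist -0.0005270703148109883 t 26.1 F [-0.4  0.  -0.5] w 0.493 g 0.0
blue 2711 rect [-32.9   0.7] [109.1  66.5] 0.0 z [4.6 6.2 7.6] pitch vs stage deg -0.2 ext [[-80.7, -32.3, 0.4], [21.2, 31.3, 54.1]]
red 570 [-59.5  -2.8  40.7] [[-76.8, -5.9, 15.7], [-53.3, 4.0, 47.1]]
roller 886 [[-70.8, 53.6, 80.9], [-1.7, 69.4, 93.8]]
pos [ 0.5612 -0.2839  0.23  ] phi -90.5 shift cm [ 0.01 -7.59  9.87] twist -0.0004263140530476447 t 26.15 F [-1.1  0.7  0.2] w 0.491 g 0.0
blue 2704 rect [-33.9   0.5] [110.7  66.4] 0.3 z [4.6 6.2 7.7] pitch vs stage deg -0.2 ext [[-81.9, -32.3, 0.8], [21.3, 31.2, 54.6]]
red 568 [-59.5  -2.8  41.2] [[-76.9, -5.9, 15.9], [-53.2, 4.0, 47.2]]
roller 894 [[-71.1, 53.5, 80.6], [-1.7, 69.3, 93.8]]
rim 1033 [-63.    0.2] [57.9 51.6] 0.0
redtop 264 [-19.8  -3.1] [ 10.9 116. ] 46.08806740645353
```

```bash
python3 -c "
from workcell import manip;print(manip.close_job())"
```

```text
the job is handed in; nothing more can be done
None
```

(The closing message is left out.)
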